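# Sort the loose cabinet fittings into the bench drawer

## Robot

A 7-joint arm with a two-finger parallel gripper is mounted at the origin on a cart in front of the work surface, level with it; the furniture and walls round the work are solid. World frame = base frame: x ahead of the robot, y to its left, z up, the work surface at z = 0. Lengths are in mm, angles in rad, forces in N, time in s.
With the tool pointing down it reaches from about 400 to 925 mm from the base axis. Payload 5.6 kg.
Tool frame: the origin (TCP) lies between the finger pads; the fingertips stand ahead of it and the grasp point (between the pads) lies 11 mm behind it (manip.tcp_to_tips is the z of the fingertips in the tool frame, in mm); z points along the fingers, y is the line along which they close (so a half turn about z gives the same grasp; the last joint's range is limited). The gripper opens to 85 mm and grips with 20 to 120 N. Pads are 22 mm wide; open, the fingers measure 114 mm over their backs; the gripper's body (76 mm by 85 mm) begins 54 mm behind the grasp point. The pads swing forward as they close: fully open they stand 13 mm farther back than shut.
Start: joints at [-1.281, 0.468, -0.012, 1.603, 0.006, 1.071, -0.056], TCP at [212.389, 614.328, 239.29] pointing down, gripper open.
Joint ranges: [-2.53, 2.53], [-0.31, 2.02], [-1.57, 1.55], [0.28, 2.44], [-1.29, 4.43], [0.15, 1.84], [-2.92, 2.92]. Speed limits (rad/s): [2.57, 2.57, 3.14, 3.14, 3.14, 3.14, 3.14].

## Interface

Orientations are given as a unit quaternion [w, x, y, z].
In Python, from cell import manip gives the robot as it stands.
- The arm moves only by the shell command python3 -m pendant 'ROWS'. ROWS is JSON, a list of rows, each a list of 7 numbers: the gripper command: -1 is fully open, 1 is shut, values between are in proportion, then the shift along the tool's x, y, z in cm, then the turn, a rotation vector about the tool's x, y, z in degrees. A call has 1 to 5 rows; each row shifts and turns the commanded pose from where the row before left it, along the tool's axes as they then stand; what a row does not reach is not made up. A row lasts 1/12 s, in which the tool goes at most 41.7 mm and 7.16 degrees, less where a joint would pass 70% of its speed; a pose out of reach is approached as far as the arm can. A call with a gripper value outside its range is refused whole. The fingers move at their own pace and stop on an object; the grip force is fixed at half the most. Time passes only in rows, so rows that do not move let the fingers close. It gives the time, the measured TCP pose, the force, the opening and the grip force at its end, in the units of the state.
- manip.sense(): the state, without advancing time (a new reading comes with each control period).
- manip.camera(name): name is "scene" or "top" or "wrist"; returns a dict with "image" (480x640x3 uint8, blue, green, red), "depth" (480x640 float32, mm along the optical axis (not along the pixel's ray), 0 where there is no reading), "fx", "fy", "cx", "cy" (pixels), "R" (3x3) and "t" (3): a world point X has camera coordinates R X + t. Camera axes: x right, y down, z forward; pixel columns grow to the right and rows downward; lengths in mm; the calibration is good to about 2 mm. A picture is of the moment at which its call begins.
- manip.hand_in(): hands the job in; it is judged then, once.
The state is a dict: "clock": time; "joint_pos": joint angles; "qvel": joint speeds; "effort": joint torques, N m; "eef_pos": TCP position; "tcp_rot": TCP orientation; "contact_force": force on the tool from outside, world axes, zero at the start; "ft_torque": the same for the moment, N m; "width": finger opening in mm; "grip_force": force on a finger pad.
Only numpy, scipy, OpenCV 4.12 (cv2) and the standard library are available. Lean on these libraries where they do the work, as an engineer would, in place of code of your own. Each camera call takes 0.05 s, during which the arm holds its last target. There are 200 camera calls.

## Task

Clear the loose cabinet fittings off the bench into the fittings drawer: pull the drawer open, put the long pulls in the long bay at its front and the short pulls in the short bay behind, each lying flat in its bay, the square knobs in the small pocket beside the short pulls and the cup hinges in the large bay on the right, then push the drawer fully shut. Leave the tape measure, the pliers and the other things on the bench where they are; not every kind of fitting need be there.

Things in the scene. Friction and masses are not known exactly. Their poses are not given: they have to be found in the camera images.
- drawer (a joint): opening of the drawer of the low plywood unit at the back of the bench (328 mm wide, 200 deep, 77 high; the front 70 mm of its top is clear, behind stand a few things up to a 200 mm glue bottle): 0 shut, 0.174 m fully open, sliding out straight along the unit's -x (towards the robot). Takes about 3 N plus damping and stays where it is left
- drawer_handle (a point): middle of the drawer's round steel bar handle (120 mm long, level, along y), 35 mm in front of the drawer front and 29 mm under the unit's top; moves with the drawer. x points into the unit (shutting), y left along the front, z up. To its left, a tall open grey-green cabinet stands behind the fittings, its front at world x = 0.69
- long_bay (a point): middle of the floor of the long bay, the front left one in the drawer: 79 mm (x) by 175 mm (y) inside. Same axes as the handle; moves with the drawer. Drawer floor is 21 mm above the bench; the partitions between bays stand 22 mm and the outer walls 36 mm above the floor (drawer front 46 mm above the floor, at the front of the front bay)
- short_bay (a point): middle of the floor of the short bay, the rear left one: 79 mm (x) by 110 mm (y) inside; axes, heights as for the long bay
- knob_bay (a point): middle of the floor of the small pocket to the right of the short bay: 79 mm (x) by 60 mm (y) inside; axes, heights as for the long bay
- hinge_bay (a point): middle of the floor of the large bay that takes the whole right side of the drawer: 163 mm (x) by 116 mm (y) inside; axes, heights as for the long bay
- pull_long_a_mid (a point): centre, half-way up, of a loose brushed-steel bridge pull (drawer handle), 158 mm long, 14 mm wide, 24 mm high: a flat strap (its top 8 mm) on two feet 12 mm long at its ends. It stands on its feet on the bench, 12 mm under this point. y along the pull, z up
- pull_long_b_mid (a point): centre, half-way up, of a loose brushed-steel bridge pull (drawer handle), 158 mm long, 14 mm wide, 24 mm high: a flat strap (its top 8 mm) on two feet 12 mm long at its ends. It stands on its feet on the bench, 12 mm under this point. y along the pull, z up
- pull_short_a_mid (a point): centre, half-way up, of a loose brushed-steel bridge pull (drawer handle), 96 mm long, 14 mm wide, 24 mm high: a flat strap (its top 8 mm) on two feet 12 mm long at its ends. It stands on its feet on the bench, 12 mm under this point. y along the pull, z up
- pull_short_b_mid (a point): centre, half-way up, of a loose brushed-steel bridge pull (drawer handle), 96 mm long, 14 mm wide, 24 mm high: a flat strap (its top 8 mm) on two feet 12 mm long at its ends. It stands on its feet on the bench, 12 mm under this point. y along the pull, z up
- knob_a_mid (a point): centre, half-way up, of a loose square steel cabinet knob: head 28 x 28 x 11 mm on a 16 mm stem and a 24 mm square foot, 27 mm high in all, standing on its foot, 13.5 mm under this point. x, y along the sides of the head, z up
- knob_b_mid (a point): centre, half-way up, of a loose square steel cabinet knob: head 28 x 28 x 11 mm on a 16 mm stem and a 24 mm square foot, 27 mm high in all, standing on its foot, 13.5 mm under this point. x, y along the sides of the head, z up
- hinge_a_mid (a point): point on the middle of the arm, 11 mm above the bench, of a loose concealed cup hinge, 100 x 56 x 24 mm, lying flat. x along the hinge's arm (the arm is 14 to 16 mm wide in y at this point, from 2 mm above the underside up), y across, z up. The outline reaches from 66 mm behind this point (cup, -x) to 34 mm ahead of it, and 28 mm to each side; a flat 2 mm plate lies under the arm. The hinge is heaviest about 10 mm behind this point
- hinge_b_mid (a point): point on the middle of the arm, 11 mm above the bench, of a loose concealed cup hinge, 100 x 56 x 24 mm, lying flat. x along the hinge's arm (the arm is 14 to 16 mm wide in y at this point, from 2 mm above the underside up), y across, z up. The outline reaches from 66 mm behind this point (cup, -x) to 34 mm ahead of it, and 28 mm to each side; a flat 2 mm plate lies under the arm. The hinge is heaviest about 10 mm behind this point
- tape_measure: yellow tape measure lying on the bench, 61 x 83 x 36 mm, origin under its middle; does not belong in the drawer
- pliers: pliers with dark handles lying on the bench, 170 x 65 x 14 mm, origin under their middle; do not belong in the drawer

How it is judged:
By the outcome, as a careful person would: the job done as asked, in the order asked, and still so for the second after the job is handed in, with the robot touching nothing.
Of pull_long_a, pull_long_b, pull_short_a, pull_short_b, knob_a, knob_b, hinge_a, hinge_b only 6 to 8 are there at a start; the rules pass over those that are not, and their reading is None.
At some moment in a run one of pull_long_a, pull_long_b, pull_short_a, pull_short_b, knob_a, knob_b, hinge_a, hinge_b may be knocked a few centimetres aside while the robot is not near it.
Once in a run the grip may slacken for a moment while it holds something.
It also fails if it takes over 210 s, if anything falls off the work surface, if the arm or the gripper's body presses on something with over 40 N, if the wrist force passes 120 N, or if a joint passes its speed limit or range.

## Working session

There is one attempt and no reset: what is moved stays moved. The work goes in short steps, Python scripts to look and compute and a shell command to move; the robot and the scene stay as the last step left them, time stands still between calls to the robot, and variables do not carry over. Pictures are saved under pics/ and viewed, at most 14 in all, crops included, and the job is handed in when it is done.

```bash
ls; mkdir -p pics
cat > h.py <<'E'
import numpy as np, cv2
from cell import manip
def shot(n,f=None):
    c=manip.camera(n)
    if f: cv2.imwrite('pics/'+f,c['image'])
    np.savez('/tmp/'+n+'.npz',**c); return c
def load(n): return dict(np.load('/tmp/'+n+'.npz'))
def pts(c):
    v,u=np.mgrid[:480,:640]; d=c['depth'].astype(float)
    P=np.stack([(u-c['cx'])*d/c['fx'],(v-c['cy'])*d/c['fy'],d],-1)
    W=(P-c['t'])@c['R']; W[d<=0]=np.nan; return W
def proj(c,X):
    p=c['R']@np.array(X,float)+c['t']; return [c['fx']*p[0]/p[2]+c['cx'],c['fy']*p[1]/p[2]+c['cy']]
E
python3 - <<'E'
from h import *
s=manip.sense(); print(s, manip.tcp_to_tips)
for n in('scene','top'):
    c=shot(n,n+'0.png'); print(n,c['fx'],c['R'].round(3).tolist(),(-c['R'].T@c['t']).round(0))
E
```

```text
pics
{'clock': 0.0, 'joint_pos': array([-1.28099291,  0.46839329, -0.01161365,  1.60366108,  0.00601349,
        1.07136824, -0.05631465]), 'qvel': array([ 0.00068067,  0.00056654, -0.00157784, -0.00115798, -0.00112737,
       -0.00100343, -0.00056993]), 'effort': array([ 1.36558406e-04, -5.32387304e+01,  2.17521650e-02, -2.51303995e+01,
        1.14926213e-02,  7.72750180e-03,  5.76359994e-06]), 'eef_pos': array([212.23131135, 613.78903445, 238.31234657]), 'tcp_rot': array([-8.33039239e-05,  1.65665483e-01,  9.86181597e-01, -8.93895138e-04]), 'contact_force': array([-0.43758194,  0.52155949, -0.42959558]), 'ft_torque': array([0.0134814 , 0.08054401, 0.02878193]), 'grip_force': 0.0, 'width': 85.15756160348955} 8.0
scene 471.0825066437259 [[-0.899, -0.439, -0.003], [-0.214, 0.445, -0.87], [0.383, -0.781, -0.494]] [ 128. 1027.  617.]
top 435.90274147867234 [[-0.001, -1.0, 0.005], [-0.998, 0.001, -0.057], [0.057, -0.005, -0.998]] [ 479.  115. 1240.]
```

View pics/top0.png

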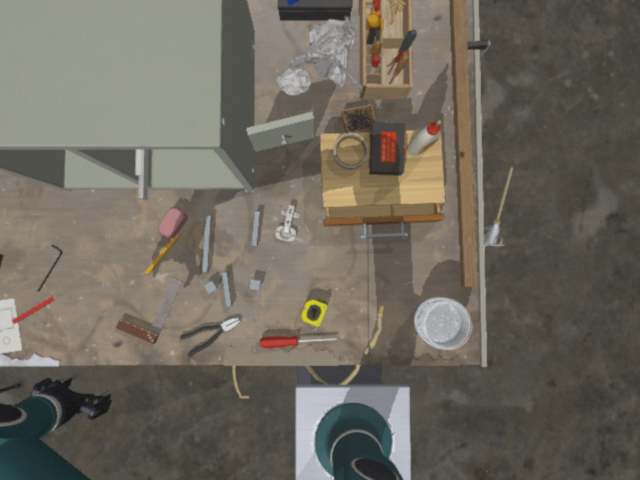

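View pics/scene0.png

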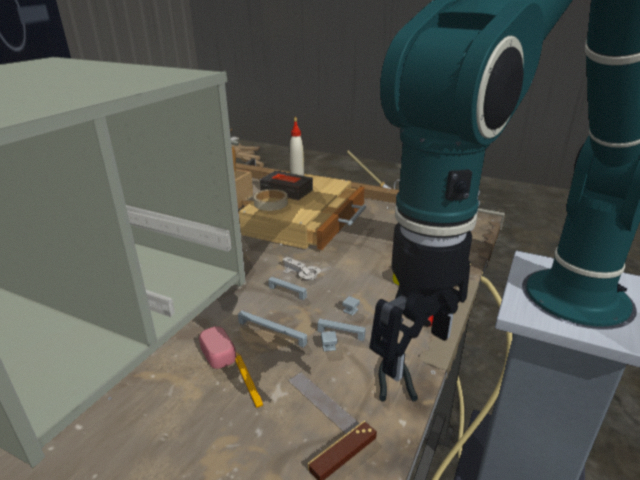

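Top view: one long pull (207,243), short pulls (255,227) and (227,289), knobs (210,287) and (256,285), one hinge (288,223), drawer handle (385,235). Now measuring them.

```bash
cat >> h.py <<'E'
def blob(W,box,zlo,zhi,im=None):
    u0,v0,u1,v1=box; S=W[v0:v1,u0:u1].reshape(-1,3); S=S[np.isfinite(S[:,2])]
    S=S[(S[:,2]>zlo)&(S[:,2]<zhi)]
    if len(S)<4: return None
    r=cv2.minAreaRect(S[:,:2].astype(np.float32)); b=cv2.boxPoints(r)
    e=[b[1]-b[0],b[2]-b[1]]; L=max(e,key=np.linalg.norm); a=np.degrees(np.arctan2(L[1],L[0]))
    return dict(n=len(S),c=np.round(r[0],1),size=np.round(sorted([np.linalg.norm(x) for x in e]),1),longaxis_deg=round((a+90)%180-90,1),mean=S.mean(0).round(1),z=np.percentile(S[:,2],[5,50,95]).round(1))
E
python3 - <<'E'
from h import *
c=load('top'); W=pts(c)
B=dict(bench=(190,300,200,310),L=(196,210,216,274),Sa=(247,203,264,250),Sb=(219,266,237,312),Ka=(203,279,219,295),Kb=(248,277,265,293),H=(272,200,301,246))
for k,b in B.items():
    print(k,blob(W,b,-20 if k=='bench' else 8,40))
print('handle',blob(W,(358,224,412,242),30,60))
print('front',blob(W,(320,212,450,226),40,90))
print('unit',blob(W,(318,130,450,205),70,90))
np.set_printoptions(linewidth=200,suppress=True)
print(W[200:246:2,380].round(0).tolist())
E
```

```text
bench {'n': 100, 'c': array([379.5, 443.5]), 'size': array([25.8, 27.7], dtype=float32), 'longaxis_deg': np.float32(-89.8), 'mean': array([379.5, 443.5,   1. ]), 'z': array([-2.7,  0.9,  4.5])}
L {'n': 317, 'c': array([557.4, 414.4]), 'size': array([ 38.3, 166.9], dtype=float32), 'longaxis_deg': np.float32(-0.7), 'mean': array([551.6, 405.7,  24.8]), 'z': array([17.8, 25.5, 29.6])}
Sa {'n': 188, 'c': array([606.5, 276.6]), 'size': array([ 30.8, 120.6], dtype=float32), 'longaxis_deg': np.float32(-5.1), 'mean': array([592.9, 269.2,  24.6]), 'z': array([17.3, 25.4, 28.9])}
Sb {'n': 194, 'c': array([423.8, 343.8]), 'size': array([42.1, 93.4], dtype=float32), 'longaxis_deg': np.float32(-3.8), 'mean': array([422.8, 348.4,  24.6]), 'z': array([16.8, 25.2, 29.3])}
Ka {'n': 108, 'c': array([432.5, 387.7]), 'size': array([27.5, 39.4], dtype=float32), 'longaxis_deg': np.float32(-56.6), 'mean': array([429.5, 392.4,  27.4]), 'z': array([22.2, 27.5, 31.9])}
Kb {'n': 104, 'c': array([436.1, 270.2]), 'size': array([27.7, 27.7], dtype=float32), 'longaxis_deg': np.float32(81.1), 'mean': array([436. , 
[... 623 characters left out ...]
 72.4])}
unit {'n': 6329, 'c': array([751.7, -77.7]), 'size': array([202.2, 328.2], dtype=float32), 'longaxis_deg': np.float32(-87.6), 'mean': array([732.1, -70.9,  79.3]), 'z': array([75.6, 79.3, 83.3])}
[[664.0, -71.0, 77.0], [nan, nan, nan], [653.0, -71.0, 77.0], [656.0, -79.0, 24.0], [649.0, -79.0, 29.0], [645.0, -79.0, 23.0], [639.0, -80.0, 19.0], [633.0, -79.0, 24.0], [628.0, -80.0, 21.0], [616.0, -72.0, 69.0], [611.0, -72.0, 65.0], [606.0, -72.0, 69.0], [606.0, -81.0, 12.0], [601.0, -82.0, 6.0], [596.0, -82.0, 3.0], [590.0, -82.0, 3.0], [584.0, -82.0, 1.0], [574.0, -74.0, 55.0], [569.0, -73.0, 57.0], [567.0, -82.0, -0.0], [561.0, -82.0, 0.0], [555.0, -81.0, 6.0], [550.0, -82.0, -2.0]]
```

Run:
```python
from h import *
c=load('top'); cv2.imwrite('pics/c1.png',cv2.resize(c['image'][190:320,190:460],None,fx=2.9,fy=2.9,interpolation=cv2.INTER_CUBIC))
```

```text
(no output)
```

View pics/c1.png

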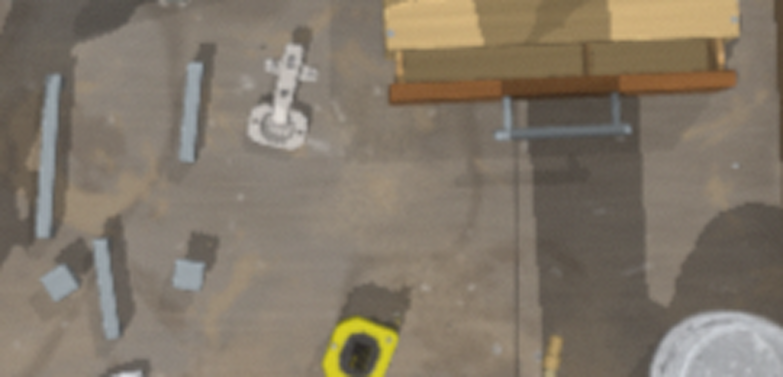

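```bash
cat >> h.py <<'E'
from scipy.spatial.transform import Rotation as Rn
def yaw(s):
    q=s['tcp_rot']; M=Rn.from_quat([q[1],q[2],q[3],q[0]]).as_matrix(); return M,np.degrees(np.arctan2(M[1,1],M[0,1]))
def goal(x,y,z,a=None):
    s=manip.sense(); M,ya=yaw(s); d=M.T@(np.array([x,y,z])-s['eef_pos'])/10
    t=None if a is None else round(-((a-ya+90)%180-90),1)
    print('goal',(x,y,z,a),'shift cm',d.round(2),'dist',round(np.linalg.norm(d),1),'then turn z',t,'| at',s['eef_pos'].round(1),'yaw',round(ya,1),'j7',s['joint_pos'][6].round(2),'w',round(s['width'],1),'gf',round(s['grip_force'],1),'F',s['contact_force'].round(1),'t',round(s['clock'],1))
E
python3 - <<'E'
from h import *
goal(571,-82,200,2)
goal(571,-82,37,2)
c=load('top');W=pts(c)
# line fits: handle bar and unit front top edge
S=W[226:242,362:410].reshape(-1,3);S=S[(S[:,2]>44)&(S[:,2]<62)&(S[:,0]<582)]; print(np.polyfit(S[:,1],S[:,0],1),np.median(S,0), np.percentile(S[:,1],[1,99]))
U=[]
for u in range(330,440,2):
    col=W[180:222,u]; i=np.where(np.abs(col[:,2]-77)<5)[0]
    if len(i): U.append(col[i[-1]])
U=np.array(U);p=np.polyfit(U[:,1],U[:,0],1);r=U[:,0]-np.polyval(p,U[:,1]);k=abs(r)<6;p=np.polyfit(U[k,1],U[k,0],1);print('unit front x at y=-82',p[0],np.polyval(p,-82))
E
```

```text
goal (571, -82, 200, 2) shift cm [-56.64 -54.04   3.94] dist 78.4 then turn z 68.9 | at [212.2 613.8 238.4] yaw 70.9 j7 -0.06 w 85.4 gf 0.0 F [ 0.   0.2 -0.6] t 0.1
goal (571, -82, 37, 2) shift cm [-56.64 -54.01  20.24] dist 80.8 then turn z 68.9 | at [212.2 613.8 238.4] yaw 70.9 j7 -0.06 w 85.4 gf 0.0 F [ 0.   0.2 -0.6] t 0.1
[-3.39912534e-02  5.68092181e+02] [571.33074864 -84.71848459  54.53567124] [-147.8248898   -24.67997269]Traceback (most recent call last):
  File "<stdin>", line 11, in <module>
    raise TypeError("expected non-empty vector for x")
TypeError: expected non-empty vector for x
```

```bash
for i in 1; do
python3 -m pendant '[[0.39,-2.83,-2.7,0.2,0,0,0],[0.39,-2.83,-2.7,0.2,0,0,0],[0.39,-2.83,-2.7,0.2,0,0,0],[0.39,-2.83,-2.7,0.2,0,0,0],[0.39,-2.83,-2.7,0.2,0,0,0]]'
python3 -m pendant '[[0.39,-2.83,-2.7,0.2,0,0,0],[0.39,-2.83,-2.7,0.2,0,0,0],[0.39,-2.83,-2.7,0.2,0,0,0],[0.39,-2.83,-2.7,0.2,0,0,0],[0.39,-2.83,-2.7,0.2,0,0,0]]'
python3 -m pendant '[[0.39,-2.83,-2.7,0.2,0,0,0],[0.39,-2.83,-2.7,0.2,0,0,0],[0.39,-2.83,-2.7,0.2,0,0,0],[0.39,-2.83,-2.7,0.2,0,0,0],[0.39,-2.83,-2.7,0.2,0,0,0]]' >/dev/null
python3 -m pendant '[[0.39,-2.83,-2.7,0.2,0,0,0],[0.39,-2.83,-2.7,0.2,0,0,0],[0.39,-2.83,-2.7,0.2,0,0,0],[0.39,-2.83,-2.7,0.2,0,0,0],[0.39,-2.83,-2.7,0.2,0,0,0]]' >/dev/null
python3 -m pendant '[[0.39,0,0,0,0,0,6.9],[0.39,0,0,0,0,0,6.9],[0.39,0,0,0,0,0,6.9],[0.39,0,0,0,0,0,6.9],[0.39,0,0,0,0,0,6.9]]' >/dev/null
python3 -m pendant '[[0.39,0,0,0,0,0,6.9],[0.39,0,0,0,0,0,6.9],[0.39,0,0,0,0,0,6.9],[0.39,0,0,0,0,0,6.9],[0.39,0,0,0,0,0,6.9]]'
done
python3 - <<'E'
from h import *
c=shot('wrist','w1.png'); goal(571,-85,37,2)
s=manip.sense(); M,_=yaw(s); Rc=c['R']@M; print(Rc.round(3), (c['R']@s['eef_pos']+c['t']).round(1))
W=pts(c); k=(W[...,2]>35)&(W[...,2]<60)&(W[...,0]<590)&(W[...,0]>550); print(k.sum()); S=W[k]; print(np.median(S,0),np.percentile(S,[2,98],axis=0)); 
if k.sum()>9: print(np.polyfit(S[:,1],S[:,0],1))
E
```

```text
clock: 0.52
eef_pos: [302.4, 438.5, 228.8]
tcp_rot: [-0.0, 0.166, 0.986, -0.0]
contact_force: [0.7, 0.4, 0.2]
width: 26.9
grip_force: 0.0
clock: 0.93
eef_pos: [392.0, 264.7, 219.1]
tcp_rot: [-0.0, 0.166, 0.986, 0.0]
contact_force: [1.8, 0.7, 0.3]
width: 26.0
grip_force: 0.0
clock: 2.6
eef_pos: [570.6, -80.9, 198.9]
tcp_rot: [-0.0, 0.697, 0.717, -0.0]
contact_force: [0.8, 0.2, 0.1]
width: 26.0
grip_force: 0.0
goal (571, -85, 37, 2) shift cm [-0.42  0.05 16.18] dist 16.2 then turn z -0.7 | at [570.6 -80.8 198.8] yaw 1.3 j7 0.38 w 26.0 gf 0.0 F [-0.1 -0.9  0.1] t 2.6
[[ 0.006  1.     0.   ]
 [-0.961  0.005 -0.277]
 [-0.277  0.001  0.961]] [-1.000e-01  3.030e+01  1.492e+02]
2071
[570.81147161 -73.28849548  52.53649599] [[ 563.74075517 -142.58766599   48.87373679]
 [ 588.23480474  -21.67866254   54.73117042]]
[-2.3120347e-02  5.7000592e+02]
```

View pics/w1.png

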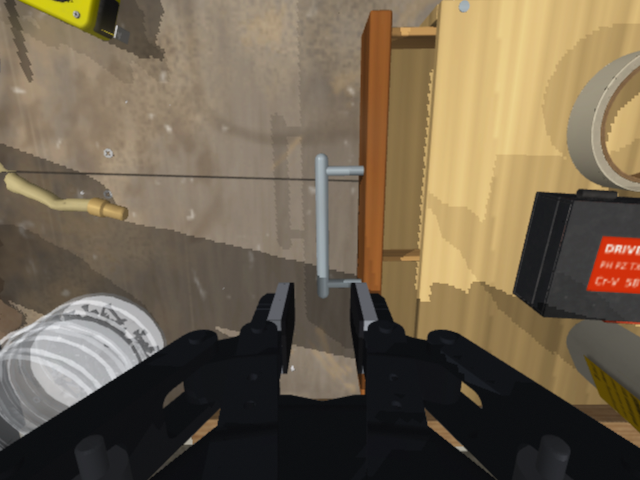

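The wrist view shows the bar at column ~321, rows 155–295, straddled by the fingers, and the drawer about 40 mm ajar. Descending and gripping.

```bash
python3 -m pendant '[[0.39,0,0,3.2,0,0,-0.7],[0.39,0,0,3.2,0,0,0],[0.39,0,0,3.2,0,0,0],[0.39,0,0,3.2,0,0,0],[0.39,0,0,3.3,0,0,0]]'
python3 -m pendant '[[1,0,0,0,0,0,0],[1,0,0,0,0,0,0],[1,0,0,0,0,0,0],[1,0,0,0,0,0,0],[1,0,0,0,0,0,0]]'
```

```text
clock: 3.07
eef_pos: [570.8, -80.7, 36.8]
tcp_rot: [-0.0, 0.69, 0.724, 0.0]
contact_force: [-0.4, 0.2, 1.0]
width: 26.0
grip_force: 0.0
clock: 3.48
eef_pos: [566.9, -80.6, 35.1]
tcp_rot: [-0.003, 0.69, 0.724, -0.003]
contact_force: [3.0, -2.0, -37.2]
width: 9.0
grip_force: 57.8
```

```bash
python3 -m pendant '[[1,0,-0.5,0.2,0,0,0],[1,0,-1.2,0,0,0,0],[1,0,-1.5,0,0,0,0],[1,0,-1.5,0,0,0,0],[1,0,-1.5,0,0,0,0]]'
python3 -m pendant '[[1,0,-1.5,0,0,0,0],[1,0,-1.5,0,0,0,0],[1,0,-1.5,0,0,0,0],[1,0,-1.5,0,0,0,0],[1,0,0,0,0,0,0]]'
```

```text
clock: 3.9
eef_pos: [506.9, -83.0, 35.0]
tcp_rot: [-0.001, 0.69, 0.724, -0.001]
contact_force: [5.5, 0.2, -35.2]
width: 9.0
grip_force: 59.1
clock: 4.32
eef_pos: [442.7, -85.5, 35.0]
tcp_rot: [-0.004, 0.69, 0.723, -0.002]
contact_force: [-3.6, -0.7, -32.6]
width: 9.2
grip_force: 59.5
```

```bash
python3 -m pendant '[[1,0,-0.4,0,0,0,0],[1,0,-0.4,0,0,0,0],[1,0,-0.3,0,0,0,0],[1,0,0,0,0,0,0]]'
```

```text
clock: 4.65
eef_pos: [434.4, -85.9, 35.0]
tcp_rot: [-0.003, 0.69, 0.724, -0.002]
contact_force: [1.3, 0.6, -37.3]
width: 8.9
grip_force: 59.0
```

```bash
python3 -m pendant '[[1,0,-0.3,0,0,0,0],[1,0,-0.2,0,0,0,0],[1,0,0,0,0,0,0]]'
```

```text
clock: 4.9
eef_pos: [429.8, -86.0, 35.0]
tcp_rot: [-0.003, 0.69, 0.724, -0.002]
contact_force: [1.6, 1.1, -39.0]
width: 9.2
grip_force: 58.8
```

```bash
python3 -m pendant '[[1,0,-0.4,0,0,0,0],[1,0,-0.4,0,0,0,0],[1,0,0,0,0,0,0],[1,0,0,0,0,0,0]]'
python3 - <<'E'
from h import *
c=shot('wrist'); W=pts(c); np.set_printoptions(suppress=True)
goal(430,-86,150)
m=load('top')
c=shot('top'); W=pts(c)
for u in (345,400,435): print(u,[ (v,*W[v,u].round(0)) for v in range(196,275,3)])
E
```

```text
clock: 5.23
eef_pos: [426.4, -86.2, 35.1]
tcp_rot: [0.001, 0.69, 0.724, 0.0]
contact_force: [13.9, 3.2, -56.6]
width: 8.7
grip_force: 58.7
goal (430, -86, 150, None) shift cm [ -0.01   0.38 -11.48] dist 11.5 then turn z None | at [426.4 -86.2  35.2] yaw 2.8 j7 0.64 w 9.1 gf 58.7 F [ 14.1   1.9 -55.9] t 5.3
345 [(196, np.float64(674.0), np.float64(23.0), np.float64(83.0)), (199, np.float64(667.0), np.float64(23.0), np.float64(79.0)), (202, np.float64(659.0), np.float64(23.0), np.float64(78.0)), (205, np.float64(650.0), np.float64(23.0), np.float64(81.0)), (208, np.float64(651.0), np.float64(19.0), np.float64(18.0)), (211, np.float64(638.0), np.float64(21.0), np.float64(54.0)), (214, np.float64(633.0), np.float64(19.0), np.float64(23.0)), (217, np.float64(625.0), np.float64(19.0), np.float64(24.0)), (220, np.float64(617.0), np.float64(19.0), np.float64(20.0)), (223, np.float64(608.0), np.float64(19.0), np.float64(18.0)), (226, np.float64(599.0), np.float64(19.0), np.float64(22.0)), (229, np.float64(591.0), np.float64(19.0), np.float64(17.0)), (232, np.float64(582.0), np.float64(19.0), 
[... 3652 characters left out ...]
4, np.float64(548.0), np.float64(-232.0), np.float64(26.0)), (247, np.float64(540.0), np.float64(-233.0), np.float64(21.0)), (250, np.float64(532.0), np.float64(-231.0), np.float64(26.0)), (253, np.float64(523.0), np.float64(-231.0), np.float64(29.0)), (256, np.float64(515.0), np.float64(-232.0), np.float64(22.0)), (259, np.float64(507.0), np.float64(-231.0), np.float64(25.0)), (262, np.float64(498.0), np.float64(-232.0), np.float64(24.0)), (265, np.float64(490.0), np.float64(-231.0), np.float64(24.0)), (268, np.float64(481.0), np.float64(-217.0), np.float64(73.0)), (271, np.float64(473.0), np.float64(-219.0), np.float64(67.0)), (274, np.float64(464.0), np.float64(-239.0), np.float64(-3.0))]
```

```bash
python3 -m pendant '[[0.39,0,0,0,0,0,0],[0.39,0,0,0,0,0,0],[0.39,0,0,0,0,0,0]]'
python3 -m pendant '[[0.39,0,0,-3.3,0,0,0],[0.39,0,0,-3.3,0,0,0],[0.39,0,0,-3.3,0,0,0],[0.39,0,0,-3.3,0,0,0],[0.39,0,0,-3.3,0,0,0]]'
python3 - <<'E'
from h import *
goal(590,180,200,90)
c=shot('wrist','w2.png')
E
```

```text
clock: 5.58
eef_pos: [426.2, -88.0, 37.8]
tcp_rot: [0.001, 0.691, 0.723, 0.001]
contact_force: [0.5, -0.5, 0.2]
width: 26.0
grip_force: 0.0
clock: 6.0
eef_pos: [424.6, -88.4, 203.9]
tcp_rot: [0.0, 0.691, 0.723, 0.001]
contact_force: [0.3, 0.2, 0.5]
width: 26.1
grip_force: 0.0
goal (590, 180, 200, 90) shift cm [26.07 17.72  0.43] dist 31.5 then turn z -87.4 | at [424.6 -88.4 203.9] yaw 2.6 j7 0.33 w 26.1 gf 0.0 F [0.3 0.2 0.5] t 6.0
```

```bash
python3 -m pendant '[[0.2,2.6,1.77,0,0,0,0],[0.2,2.6,1.77,0,0,0,0],[0.2,2.6,1.77,0,0,0,0],[0.2,2.6,1.77,0,0,0,0],[0.2,2.6,1.77,0,0,0,0]]' >/dev/null
python3 -m pendant '[[0.2,2.6,1.77,0,0,0,0],[0.2,2.6,1.77,0,0,0,0],[0.2,2.6,1.77,0,0,0,0],[0.2,2.6,1.77,0,0,0,0],[0.2,2.6,1.77,0,0,0,0]]' >/dev/null
python3 -m pendant '[[0.2,0,0,0,0,0,-6.7],[0.2,0,0,0,0,0,-6.7],[0.2,0,0,0,0,0,-6.7],[0.2,0,0,0,0,0,-6.7],[0.2,0,0,0,0,0,-6.7]]' >/dev/null
python3 -m pendant '[[0.2,0,0,0,0,0,-6.7],[0.2,0,0,0,0,0,-6.7],[0.2,0,0,0,0,0,-6.7],[0.2,0,0,0,0,0,-6.7],[0.2,0,0,0,0,0,-6.7]]' >/dev/null
python3 -m pendant '[[0.2,0,0,0,0,0,-6.7],[0.2,0,0,0,0,0,-6.7],[0.2,0,0,0,0,0,-7]]' >/dev/null
cat >> h.py <<'E'
def comps(W,zlo,zhi,xr,yr,nmin=60):
    k=((W[...,2]>zlo)&(W[...,2]<zhi)&(W[...,0]>xr[0])&(W[...,0]<xr[1])&(W[...,1]>yr[0])&(W[...,1]<yr[1])).astype(np.uint8)
    n,lab=cv2.connectedComponents(k)
    for i in range(1,n):
        S=W[lab==i]
        if len(S)<nmin: continue
        r=cv2.minAreaRect(S[:,:2].astype(np.float32)); b=cv2.boxPoints(r); e=[b[1]-b[0],b[2]-b[1]]; L=max(e,key=np.linalg.norm)
        a=np.degrees(np.arctan2(L[1],L[0])); ev=np.argwhere(lab==i).mean(0)
        print(len(S),'c',np.round(r[0],1),'size',np.round(sorted(np.linalg.norm(x) for x in e),1),'long',round(float((a+90)%180-90),1),'mean',S.mean(0).round(1),'zmed',np.median(S[:,2]).round(1),'px(uv)',ev[::-1].round(0))
E
python3 - <<'E'
from h import *
goal(590,180,200,90)
c=shot('wrist','w3.png'); W=pts(c)
comps(W,8,60,(350,690),(50,450))
E
```

```text
goal (590, 180, 200, 90) shift cm [0.02 0.07 0.3 ] dist 0.3 then turn z 0.3 | at [590.2 179.3 203. ] yaw 90.3 j7 1.32 w 34.1 gf 0.0 F [ 0.8 -0.5 -0.9] t 8.0
1883 c [437.9 352.5] size [15.6 66.5] long 7.9 mean [439.6 351.3  23.1] zmed 24.1 px(uv) [528.  44.]
1584 c [429.2 394.5] size [28.3 30. ] long -57.3 mean [430.  392.2  26.5] zmed 27.3 px(uv) [582.  31.]
1416 c [436.2 271.7] size [28.4 28.4] long -9.7 mean [437.  270.6  26.8] zmed 27.2 px(uv) [434.  39.]
6656 c [573.6  64. ] size [ 35.  234.1] long 2.2 mean [564.2  70.   41.4] zmed 43.9 px(uv) [198. 189.]
3565 c [550.1 407.7] size [ 16.3 157.6] long -2.9 mean [544.1 406.2  23. ] zmed 24.1 px(uv) [567. 170.]
1621 c [592.8 270.8] size [14.6 95.6] long -4.9 mean [590.4 270.   23.4] zmed 24.1 px(uv) [416. 219.]
2356 c [609.5 181.3] size [ 56.  100.3] long -12.9 mean [600.1 183.3  16. ] zmed 13.1 px(uv) [326. 227.]
```

View pics/w3.png

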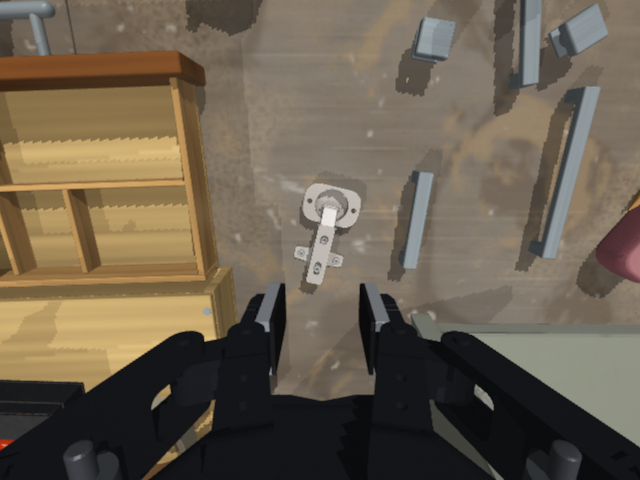

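Wrist view: hinge cup (332,205) with arm to (315,280); short pull (418,220), long pull (570,170), knobs (433,40), (580,30), short pull (530,40); open drawer at left. Sizes match. Descending on the hinge.

```bash
cat >> h.py <<'E'
def g2(x,y,z,a):  # turn first, then shift
    s=manip.sense(); M,ya=yaw(s); t=-((a-ya+90)%180-90); M2=M@Rn.from_rotvec([0,0,t],degrees=True).as_matrix()
    d=M2.T@(np.array([x,y,z])-s['eef_pos'])/10
    print('TURN z',round(t,1),'then shift',d.round(2),'| at',s['eef_pos'].round(1),'yaw',round(ya,1),'j7',s['joint_pos'][6].round(2),'w',round(s['width'],1),'gf',round(s['grip_force'],1),'F',s['contact_force'].round(1),'t',round(s['clock'],1))
E
python3 -m pendant '[[0.2,0,0,0,0,0,6.6],[0.2,0,0,0,0,0,6.6],[0.2,-1.7,0.3,0,0,0,0],[0.2,-1.7,0.35,2.4,0,0,0],[0.2,0,0,2.5,0,0,0]]'
python3 -m pendant '[[0.2,0,0,3,0,0,0],[0.2,0,0,3,0,0,0],[0.2,0,0,3,0,0,0],[0.2,0,0,1,0,0,0]]'
python3 -c "
from h import *
g2(625,178,14,77.1)"
```

```text
clock: 8.43
eef_pos: [629.1, 178.0, 155.3]
tcp_rot: [0.004, 0.117, 0.993, 0.001]
contact_force: [-0.4, 0.4, -0.8]
width: 34.1
grip_force: 0.0
clock: 8.77
eef_pos: [622.2, 177.5, 49.1]
tcp_rot: [-0.002, 0.116, 0.993, -0.001]
contact_force: [-1.0, 0.9, 0.5]
width: 34.2
grip_force: 0.0
TURN z -0.4 then shift [-0.28  0.13  3.51] | at [622.2 177.5  49.1] yaw 76.7 j7 1.17 w 34.2 gf 0.0 F [-1.   0.9  0.5] t 8.8
```

```bash
python3 -m pendant '[[0.2,-0.2,0.1,1.5,0,0,0],[0.2,0,0,1.5,0,0,0],[0.2,0,0,0.5,0,0,0],[0.2,0,0,0,0,0,0]]'
python3 -m pendant '[[1,0,0,0,0,0,0],[1,0,0,0,0,0,0],[1,0,0,0,0,0,0],[1,0,0,0,0,0,0],[1,0,0,0,0,0,0]]'
python3 -m pendant '[[1,0,0,-1,0,0,0],[1,0,0,-2,0,0,0],[1,0,0,-3,0,0,0],[1,0,0,-3,0,0,0],[1,0,0,0,0,0,0]]'
```

```text
clock: 9.1
eef_pos: [626.4, 179.1, 16.6]
tcp_rot: [-0.0, 0.115, 0.993, -0.0]
contact_force: [0.7, -0.1, -0.2]
width: 34.0
grip_force: 0.0
clock: 9.52
eef_pos: [627.6, 179.5, 18.6]
tcp_rot: [0.001, 0.115, 0.993, 0.0]
contact_force: [-0.7, -0.2, 5.2]
width: 13.7
grip_force: 58.7
clock: 9.93
eef_pos: [630.4, 180.2, 114.1]
tcp_rot: [0.005, 0.115, 0.993, 0.002]
contact_force: [1.0, -0.0, 1.0]
width: 13.4
grip_force: 58.7
```

Run:
```python
from h import *
g2(576,-171,150,92)
```

```text
TURN z -15.2 then shift [  6.62 -34.9   -3.77] | at [630.4 180.2 114.1] yaw 76.8 j7 1.16 w 13.4 gf 58.7 F [ 1. -0.  1.] t 9.9
```

```bash
python3 -m pendant '[[1,0,0,-2,0,0,-5],[1,0,0,-1.8,0,0,-5],[1,0,0,0,0,0,-5.2],[1,0.6,-3.1,0,0,0,0],[1,0.6,-3.1,0,0,0,0]]' >/dev/null
python3 -m pendant '[[1,0.6,-3.2,0,0,0,0],[1,0.6,-3.2,0,0,0,0],[1,0.6,-3.2,0,0,0,0],[1,0.6,-3.2,0,0,0,0],[1,0.6,-3.2,0,0,0,0]]' >/dev/null
python3 -m pendant '[[1,0.6,-3.2,0,0,0,0],[1,0.6,-3.2,0,0,0,0],[1,0.6,-3.2,0,0,0,0],[1,0.6,-3.2,0,0,0,0],[1,0,0,0,0,0,0]]'
python3 - <<'E'
from h import *
g2(576,-171,150,92)
shot('top'); c=shot('wrist','w4.png')
E
```

```text
clock: 11.18
eef_pos: [570.7, -181.8, 145.8]
tcp_rot: [-0.0, -0.013, 1.0, -0.002]
contact_force: [-0.4, -1.3, -0.7]
width: 13.4
grip_force: 58.7
TURN z -0.6 then shift [-0.57  1.06 -0.42] | at [ 570.7 -181.8  145.8] yaw 91.4 j7 1.97 w 13.4 gf 58.7 F [-0.4 -1.3 -0.7] t 11.2
```

View pics/w4.png

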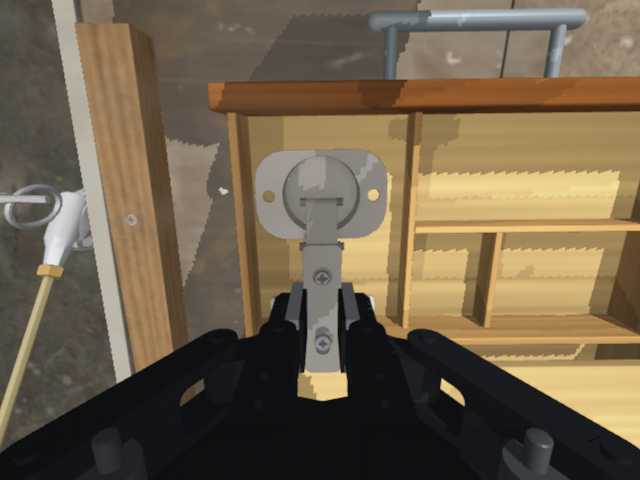

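```bash
cat > bays.py <<'E'
from h import *
W=pts(load('wrist'))
def P(u,v): return W[v,u].round(1).tolist()
for v in (140,280):  # scan across y: right outer wall & partition
    r=W[v,200:640]; 
    for u in range(200,640):
        z=W[v,u,2]
        if 35<z<62 and (u<270 or 395<u<430 or u>600): print(v,u,W[v,u].round(0).tolist(),end=' ')
    print()
for u in (460,560):
    print(u)
    for v in range(70,345,3): print(v,W[v,u].round(0).tolist(),end=' ')
    print()
E
python3 bays.py | cut -c1-3500
```

```text
140 229 [501.0, -240.0, 57.0] 140 230 [501.0, -239.0, 57.0] 140 231 [501.0, -238.0, 56.0] 140 232 [501.0, -238.0, 57.0] 140 233 [501.0, -237.0, 57.0] 140 234 [501.0, -237.0, 56.0] 140 235 [501.0, -236.0, 57.0] 140 236 [501.0, -235.0, 57.0] 140 237 [500.0, -234.0, 58.0] 140 238 [500.0, -234.0, 56.0] 140 239 [500.0, -234.0, 52.0] 140 240 [500.0, -234.0, 50.0] 140 241 [500.0, -234.0, 46.0] 140 242 [500.0, -234.0, 43.0] 140 243 [500.0, -234.0, 40.0] 140 244 [500.0, -234.0, 37.0] 140 411 [497.0, -119.0, 39.0] 140 412 [497.0, -118.0, 41.0] 140 413 [497.0, -118.0, 44.0] 140 414 [497.0, -118.0, 43.0] 140 415 [497.0, -117.0, 42.0] 140 416 [497.0, -116.0, 42.0] 140 417 [497.0, -116.0, 43.0] 140 418 [497.0, -115.0, 43.0] 140 419 [497.0, -115.0, 45.0] 
280 241 [597.0, -236.0, 57.0] 280 242 [597.0, -235.0, 58.0] 280 243 [597.0, -234.0, 56.0] 280 244 [596.0, -233.0, 59.0] 280 245 [597.0, -233.0, 57.0] 280 246 [597.0, -232.0, 57.0] 280 247 [597.0, -231.0, 58.0] 280 248 [598.0, -231.0, 56.0] 280 249 [598.0, -230.0, 55.0] 280 250 [600.0, -231.0, 50.0] 280 251 [601.0, -231.0, 47.0] 280 252 [602.0, -23
[... 4403 characters left out ...]
0, 21.0] 259 [587.0, 18.0, 21.0] 262 [589.0, 17.0, 23.0] 265 [592.0, 19.0, 21.0] 268 [594.0, 20.0, 21.0] 271 [597.0, 20.0, 21.0] 274 [600.0, 21.0, 20.0] 277 [602.0, 21.0, 21.0] 280 [605.0, 21.0, 22.0] 283 [608.0, 22.0, 22.0] 286 [610.0, 23.0, 21.0] 289 [613.0, 24.0, 21.0] 292 [616.0, 24.0, 22.0] 295 [618.0, 24.0, 22.0] 298 [621.0, 25.0, 22.0] 301 [624.0, 27.0, 21.0] 304 [627.0, 27.0, 21.0] 307 [630.0, 28.0, 21.0] 310 [632.0, 28.0, 22.0] 313 [635.0, 29.0, 22.0] 316 [636.0, 26.0, 25.0] 319 [636.0, 23.0, 30.0] 322 [637.0, 20.0, 35.0] 325 [638.0, 18.0, 38.0] 328 [637.0, 13.0, 44.0] 331 [637.0, 11.0, 48.0] 334 [638.0, 9.0, 51.0] 337 [637.0, 5.0, 56.0] 340 [639.0, 4.0, 58.0] 343 [642.0, 5.0, 57.0]
```

```bash
python3 -m pendant '[[1,-0.8,0.85,2,0,0,-0.6],[1,0,0,2.5,0,0,0],[1,0,0,2.5,0,0,0],[1,0,0,2,0,0,0],[1,0,0,0.6,0,0,0]]'
python3 -c "
from h import *
g2(579,-173.5,41,92)"
```

```text
clock: 11.7
eef_pos: [578.9, -161.2, 46.1]
tcp_rot: [-0.003, -0.024, 1.0, 0.001]
contact_force: [0.1, -0.4, -0.6]
width: 13.6
grip_force: 58.7
TURN z 0.8 then shift [ 0.03 -1.23  0.5 ] | at [ 578.9 -161.2   46.1] yaw 92.8 j7 1.99 w 13.6 gf 58.7 F [ 0.1 -0.4 -0.6] t 11.7
```

```bash
python3 -m pendant '[[1,0,-1.2,0.2,0,0,0],[1,0,0,0.2,0,0,0],[1,0,0,0,0,0,0]]'
python3 -c "
from h import *
g2(579,-173.5,40,92)"
```

```text
clock: 11.95
eef_pos: [582.1, -177.4, 46.3]
tcp_rot: [0.001, -0.022, 1.0, -0.001]
contact_force: [0.0, 0.1, -1.4]
width: 13.4
grip_force: 58.7
TURN z 0.5 then shift [0.29 0.4  0.63] | at [ 582.1 -177.4   46.3] yaw 92.5 j7 2.01 w 13.4 gf 58.7 F [ 0.   0.1 -1.4] t 11.9
```

```bash
python3 -m pendant '[[1,0,0,0,0,0,0],[1,0,0,0,0,0,0],[1,0,0,0,0,0,0]]'; python3 -m pendant '[[1,0,0,0.4,0,0,0],[1,0,0,0,0,0,0],[1,0,0,0,0,0,0]]'
```

```text
clock: 12.2
eef_pos: [581.9, -175.9, 46.2]
tcp_rot: [0.001, -0.023, 1.0, -0.0]
contact_force: [0.3, -0.4, -1.4]
width: 13.6
grip_force: 58.7
clock: 12.45
eef_pos: [581.2, -175.8, 41.1]
tcp_rot: [-0.0, -0.023, 1.0, 0.0]
contact_force: [-0.4, 0.1, -0.7]
width: 13.1
grip_force: 58.7
```

```bash
python3 -m pendant '[[1,0,0,0.1,0,0,0],[0.3,0,0,0,0,0,0],[0.3,0,0,0,0,0,0],[0.3,0,0,0,0,0,0]]'; python3 -m pendant '[[0.3,0,0,-2,0,0,0],[0.3,0,0,-3,0,0,0],[0.3,0,0,-3,0,0,0],[0.3,0,0,-3,0,0,0],[0.3,0,0,0,0,0,0]]'
python3 - <<'E'
from h import *
c=shot('wrist'); W=pts(c); comps(W,24,40.5,(482,632),(-226,-122))
c=shot('top'); W=pts(c)
comps(W,12,40,(370,660),(140,440),20)
g2(590,270,180,85)
E
```

```text
clock: 12.78
eef_pos: [581.5, -176.1, 40.4]
tcp_rot: [0.0, -0.023, 1.0, -0.0]
contact_force: [0.1, 0.4, -0.3]
width: 29.9
grip_force: 0.0
clock: 13.2
eef_pos: [585.1, -177.4, 156.7]
tcp_rot: [0.005, -0.023, 1.0, -0.001]
contact_force: [1.4, -1.2, -0.1]
width: 29.7
grip_force: 0.0
148 c [ 482.7 -207.7] size [ 0.4 36.5] long -87.7 mean [ 482.7 -208.3   32.4] zmed 32.5 px(uv) [286.  93.]
2533 c [ 534.2 -179.1] size [41.6 55.9] long -86.7 mean [ 533.7 -179.2   32.7] zmed 33.0 px(uv) [323. 168.]
66 c [ 589.8 -157. ] size [ 8.8 10.2] long -63.0 mean [ 589.  -157.2   24.9] zmed 24.9 px(uv) [346. 236.]
182 c [592.4 269.4] size [14.4 93.8] long -4.8 mean [592.2 269.   25.1] zmed 25.1 px(uv) [256. 229.]
309 c [551.3 406.6] size [ 15.3 155.4] long -2.6 mean [550.6 405.7  24.9] zmed 25.1 px(uv) [207. 243.]
188 c [423.3 349.4] size [15. 95.] long 8.1 mean [423.4 348.7  25.2] zmed 25.2 px(uv) [227. 289.]
104 c [436.1 270.1] size [27.5 27.7] long 80.5 mean [436.  269.6  28.1] zmed 28.2 px(uv) [255. 285.]
107 c [429.  392.9] size [27.8 28.1] long -57.3 mean [429.3 392.4  28.1] zmed 28.3 px(uv) [211. 287.]
TURN z 7.6 then shift [ 3.1  44.52 -2.83] | at [ 582.2 -176.2  151.8] yaw 92.6 j7 1.98 w 30.0 gf 0.0 F [-0.5 -0.5 -0.5] t 13.3
```

```bash
python3 -m pendant '[[0.3,0,0,-0.5,0,0,7],[0.3,0.26,3.7,-0.2,0,0,0.6],[0.3,0.26,3.7,-0.2,0,0,0],[0.3,0.26,3.7,-0.2,0,0,0],[0.3,0.26,3.7,-0.2,0,0,0]]' >/dev/null
python3 -m pendant '[[0.3,0.26,3.7,0,0,0,0],[0.3,0.26,3.7,0,0,0,0],[0.3,0.26,3.7,0,0,0,0],[0.3,0.26,3.7,0,0,0,0],[0.3,0.26,3.7,0,0,0,0]]' >/dev/null
python3 -m pendant '[[0.3,0.26,3.7,0,0,0,0],[0.3,0.26,3.7,0,0,0,0],[0.3,0,0,0,0,0,0],[0.3,0,0,0,0,0,0]]'
python3 - <<'E'
from h import *
c=shot('wrist'); W=pts(c); comps(W,10,40,(370,660),(140,440))
g2(592.7,270.3,14,85.1)
E
```

```text
clock: 14.47
eef_pos: [585.9, 235.0, 161.2]
tcp_rot: [-0.002, 0.041, 0.999, -0.0]
contact_force: [0.4, -1.6, -0.4]
width: 30.2
grip_force: 0.0
1859 c [436.2 271.8] size [28.  28.5] long -8.8 mean [437.1 271.5  26.9] zmed 27.2 px(uv) [356.  25.]
1664 c [447. 354.] size [14.7 48.2] long 8.5 mean [449.3 353.   23.3] zmed 24.1 px(uv) [469.  35.]
982 c [439.  393.4] size [18.1 36.8] long 81.1 mean [437.3 391.6  25.9] zmed 27.0 px(uv) [527.  10.]
4541 c [549.9 407.9] size [ 15.6 157.4] long -2.9 mean [543.3 406.5  23.3] zmed 24.1 px(uv) [533. 160.]
1846 c [592.6 271.1] size [14.3 95.5] long -5.0 mean [587.6 270.9  23.7] zmed 24.1 px(uv) [365. 229.]
TURN z 0.0 then shift [-0.31  3.88 14.74] | at [586.6 232.1 161.5] yaw 85.1 j7 1.15 w 29.7 gf 0.0 F [ 0.7 -0.8  0.2] t 14.5
```

```bash
python3 -m pendant '[[0.3,-0.3,3.9,0,0,0,0],[0.3,0,0,3,0,0,0],[0.3,0,0,3,0,0,0],[0.3,0,0,3,0,0,0],[0.3,0,0,2.5,0,0,0]]'>/dev/null
python3 -m pendant '[[0.3,0,0,1.5,0,0,0],[0.3,0,0,0,0,0,0],[0.3,0,0,0,0,0,0],[0.3,0,0,0,0,0,0]]'
python3 -c "
from h import *
g2(592.6,270.8,17,85.1)"
```

```text
clock: 15.27
eef_pos: [595.4, 270.1, 34.7]
tcp_rot: [0.001, 0.044, 0.999, 0.0]
contact_force: [0.0, 0.0, -0.6]
width: 29.8
grip_force: 0.0
TURN z -0.1 then shift [0.29 0.04 1.77] | at [595.4 270.1  34.7] yaw 85.0 j7 1.13 w 29.8 gf 0.0 F [ 0.   0.  -0.6] t 15.3
```

```bash
python3 -m pendant '[[0.3,0.28,0.05,1,0,0,0],[0.3,0,0,0.75,0,0,0],[0.3,0,0,0,0,0,0],[1,0,0,0,0,0,0],[1,0,0,0,0,0,0]]'
python3 -m pendant '[[1,0,0,0,0,0,0],[1,0,0,0,0,0,0],[1,0,0,-1,0,0,0],[1,0,0,-2,0,0,0],[1,0,0,-3,0,0,0]]'
python3 -m pendant '[[1,0,0,-3,0,0,0],[1,0,0,-3,0,0,0],[1,0,0,0,0,0,0]]'
python3 -c "
from h import *
g2(598.3,10.5,140,2)"
```

```text
clock: 15.68
eef_pos: [591.4, 271.4, 16.1]
tcp_rot: [0.0, 0.043, 0.999, 0.0]
contact_force: [0.8, 0.3, -0.8]
width: 12.5
grip_force: 58.4
clock: 16.1
eef_pos: [589.5, 270.3, 74.5]
tcp_rot: [-0.002, 0.043, 0.999, -0.001]
contact_force: [-0.0, -0.8, -0.8]
width: 12.8
grip_force: 58.5
clock: 16.35
eef_pos: [595.2, 272.8, 143.5]
tcp_rot: [0.005, 0.044, 0.999, 0.003]
contact_force: [1.1, 0.5, 0.5]
width: 12.4
grip_force: 58.6
TURN z 83.0 then shift [-26.23  -0.61   0.21] | at [595.2 272.8 143.5] yaw 85.0 j7 1.1 w 12.4 gf 58.6 F [1.1 0.5 0.5] t 16.4
```

```bash
python3 -m pendant '[[1,0,0,0,0,0,6.9],[1,0,0,0,0,0,6.9],[1,0,0,0,0,0,6.9],[1,0,0,0,0,0,6.9],[1,0,0,0,0,0,6.9]]'>/dev/null
python3 -m pendant '[[1,0,0,0,0,0,6.9],[1,0,0,0,0,0,6.9],[1,0,0,0,0,0,6.9],[1,0,0,0,0,0,6.9],[1,0,0,0,0,0,6.9]]'>/dev/null
python3 -m pendant '[[1,0,0,0,0,0,6.9],[1,0,0,0,0,0,6.9],[1,-3.5,0,0,0,0,0],[1,-3.5,0,0,0,0,0],[1,-3.5,0,0,0,0,0]]'>/dev/null
python3 -m pendant '[[1,-3.5,0,0,0,0,0],[1,-3.5,0,0,0,0,0],[1,-3.5,0.5,0,0,0,0],[1,-3.5,0.5,0,0,0,0],[1,-1.7,0.5,0,0,0,0]]'>/dev/null
python3 -m pendant '[[1,0,0,0,0,0,0],[1,0,0,0,0,0,0],[1,0,0,0,0,0,0]]'
python3 -c "
from h import *
g2(615.3,11,70,2)"
```

```text
clock: 18.27
eef_pos: [616.3, 11.4, 135.8]
tcp_rot: [-0.001, 0.693, 0.721, 0.0]
contact_force: [-0.1, -0.4, -0.2]
width: 12.3
grip_force: 58.6
TURN z 0.3 then shift [-0.04 -0.1   6.58] | at [616.3  11.4 135.8] yaw 2.3 j7 0.29 w 12.3 gf 58.6 F [-0.1 -0.4 -0.2] t 18.3
```

```bash
python3 -m pendant '[[1,-0.04,-0.1,2.5,0,0,0],[1,0,0,3,0,0,0],[1,0,0,2,0,0,0],[1,0,0,0,0,0,0],[1,0,0,0,0,0,0]]'
python3 -c "
from h import *
g2(615.3,11,38,2)
W=pts(shot('wrist')); comps(W,30,75,(560,640),(-48,72))"
```

```text
clock: 18.68
eef_pos: [614.8, 11.3, 60.1]
tcp_rot: [-0.001, 0.692, 0.722, -0.001]
contact_force: [-0.5, -0.6, 0.2]
width: 12.5
grip_force: 58.6
TURN z 0.4 then shift [-0.03  0.06  2.21] | at [614.8  11.3  60.1] yaw 2.4 j7 0.34 w 12.5 gf 58.6 F [-0.5 -0.6  0.2] t 18.7
13194 c [600.  12.] size [ 80.  119.9] long -90.0 mean [614.1  33.5  61.5] zmed 67.0 px(uv) [322. 260.]
```

```bash
python3 -m pendant '[[1,0,0.05,1.1,0,0,0],[1,0,0,1.1,0,0,0],[1,0,0,0,0,0,0],[1,0,0,0,0,0,0]]'
python3 -m pendant '[[0.55,0,0,0,0,0,0],[0.55,0,0,0,0,0,0],[0.55,0,0,0,0,0,0]]'
```

```text
clock: 19.07
eef_pos: [618.6, 10.2, 41.6]
tcp_rot: [0.001, 0.693, 0.721, 0.003]
contact_force: [-4.0, 1.8, 13.5]
width: 11.9
grip_force: 82.4
clock: 19.32
eef_pos: [615.3, 10.1, 41.6]
tcp_rot: [-0.001, 0.693, 0.721, 0.001]
contact_force: [-15.0, 1.5, 23.8]
width: 19.3
grip_force: 14.1
```

```bash
python3 -m pendant '[[0.55,0,-0.3,-0.1,0,0,0],[0.55,0,-0.3,0,0,0,0],[0.55,0,0,0,0,0,0],[0.55,0,0,0,0,0,0]]'
python3 -m pendant '[[0.55,0,0,-1.5,0,0,0],[0.55,0,0,-2.5,0,0,0],[0.55,0,0,-3,0,0,0],[0.55,0,0,-3,0,0,0],[0.55,0,0,0,0,0,0]]'
python3 - <<'E'
from h import *
c=shot('wrist','w5.png'); W=pts(c); comps(W,30,60,(562,634),(-42,63)); g2(615,11,60,2)
E
```

```text
clock: 19.65
eef_pos: [610.2, 9.5, 39.9]
tcp_rot: [0.0, 0.693, 0.721, 0.0]
contact_force: [-0.7, -0.1, 3.7]
width: 19.4
grip_force: 0.1
clock: 20.07
eef_pos: [613.9, 8.8, 146.3]
tcp_rot: [0.003, 0.693, 0.721, 0.004]
contact_force: [1.1, -0.6, 0.5]
width: 19.1
grip_force: 0.0
1750 c [596.7   8. ] size [23.9 95.6] long -87.7 mean [593.   16.8  34.9] zmed 35.1 px(uv) [293. 227.]
TURN z 0.2 then shift [0.18 0.19 8.38] | at [612.5   9.1 143.8] yaw 2.2 j7 0.29 w 19.2 gf 0.0 F [-0.8  0.2 -0. ] t 20.1
```

View pics/w5.png

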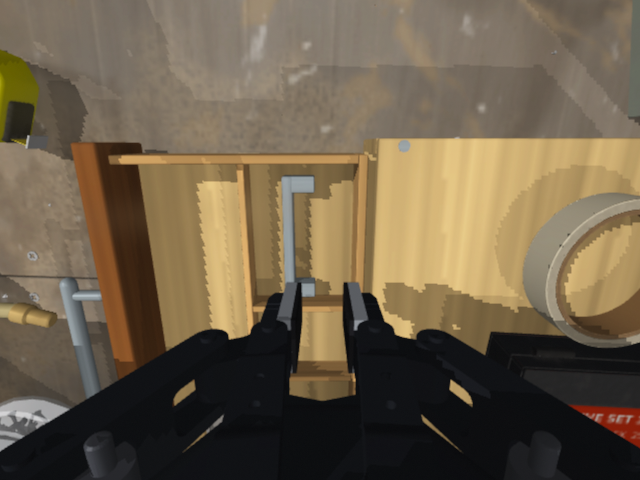

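Wrist view: the short pull sits in the short bay but tipped onto its side (u 283–315, v 177–297), strap to the front; it lies flat. I'll shift it rearwards by its strap to make room for the second.

```bash
python3 -m pendant '[[0.53,0,-2.4,0,0,0,0],[0.53,0,0,2.5,0,0,0],[0.53,0,0,3,0,0,0],[0.53,0,0,3,0,0,0],[0.53,0,0,0,0,0,0]]'
python3 -m pendant '[[0.53,0,0,0,0,0,0],[0.53,0,0,0,0,0,0]]'
python3 -c "
from h import *
g2(588.8,9,33,2.2)"
```

```text
clock: 20.53
eef_pos: [581.5, 8.7, 49.4]
tcp_rot: [-0.003, 0.693, 0.721, -0.004]
contact_force: [-1.2, 0.4, 0.7]
width: 20.0
grip_force: 0.0
clock: 20.7
eef_pos: [586.7, 8.0, 55.7]
tcp_rot: [0.0, 0.693, 0.721, 0.0]
contact_force: [0.1, 0.0, 0.0]
width: 20.1
grip_force: 0.0
TURN z 0.0 then shift [0.09 0.21 2.27] | at [586.7   8.   55.7] yaw 2.2 j7 0.36 w 20.1 gf 0.0 F [0.1 0.  0. ] t 20.7
```

```bash
python3 -m pendant '[[0.53,0,0.2,1,0,0,0],[0.53,0,0,1.1,0,0,0],[0.53,0,0,0,0,0,0],[0.53,0,0,0,0,0,0]]'
python3 -m pendant '[[1,0,0,0,0,0,0],[1,0,0,0,0,0,0],[1,0,0,0,0,0,0],[1,0,0,0,0,0,0]]'
```

```text
clock: 21.03
eef_pos: [587.7, 8.5, 33.4]
tcp_rot: [-0.0, 0.693, 0.721, -0.0]
contact_force: [-0.4, 0.2, -0.2]
width: 19.9
grip_force: 0.0
clock: 21.37
eef_pos: [588.3, 8.5, 34.2]
tcp_rot: [0.0, 0.693, 0.721, 0.0]
contact_force: [-0.6, -0.9, 1.0]
width: 5.8
grip_force: 59.8
```

```bash
python3 -m pendant '[[1,0,0,-0.15,0,0,0],[1,0,0.6,0,0,0,0],[1,0,0.6,0,0,0,0],[1,0,0.6,0,0,0,0],[1,0,0,0,0,0,0]]'
python3 -m pendant '[[1,0,0,0,0,0,0],[1,0,0,0.1,0,0,0],[0.65,0,0,0,0,0,0],[0.65,0,0,0,0,0,0],[0.65,0,0,0,0,0,0]]'
python3 -m pendant '[[0.65,0,0,-1.5,0,0,0],[0.65,0,0,-2.5,0,0,0],[0.65,0,0,-3,0,0,0],[0.65,0,0,-3,0,0,0],[0.65,0,0,0,0,0,0]]'
python3 -m pendant '[[0.3,0,0,0,0,0,0],[0.3,0,0,0,0,0,0]]' >/dev/null
python3 - <<'E'
from h import *
c=shot('wrist'); W=pts(c); comps(W,27,60,(562,634),(-42,63))
W=pts(shot('top')); comps(W,12,40,(370,660),(140,440),20)
g2(550.5,407,140,87.2)
E
```

```text
clock: 21.78
eef_pos: [607.9, 9.4, 35.4]
tcp_rot: [0.001, 0.693, 0.721, 0.001]
contact_force: [0.2, 0.2, 0.4]
width: 5.9
grip_force: 59.6
clock: 22.2
eef_pos: [606.0, 9.2, 34.3]
tcp_rot: [-0.0, 0.693, 0.721, 0.0]
contact_force: [0.1, 0.1, 0.2]
width: 14.9
grip_force: 0.0
clock: 22.62
eef_pos: [609.9, 8.7, 141.3]
tcp_rot: [0.003, 0.693, 0.72, 0.004]
contact_force: [0.9, 0.1, 0.1]
width: 15.3
grip_force: 0.0
2130 c [613.5   8.4] size [24. 96.] long -87.9 mean [609.9  11.9  34.8] zmed 35.0 px(uv) [328. 239.]
304 c [551.1 406.5] size [ 15.3 155.1] long -3.1 mean [550.9 405.7  24.8] zmed 25.1 px(uv) [207. 243.]
188 c [423.  349.6] size [16.  95.3] long 8.8 mean [423.  348.6  25.1] zmed 25.3 px(uv) [227. 289.]
104 c [436.2 270.3] size [27.7 27.9] long 80.4 mean [436.  269.6  28. ] zmed 28.2 px(uv) [255. 285.]
107 c [429.2 392.9] size [27.8 28.1] long -56.1 mean [429.4 392.2  28.2] zmed 28.3 px(uv) [211. 287.]
TURN z -85.0 then shift [ 7.41 39.45 -0.64] | at [605.2   9.3 133.5] yaw 2.2 j7 0.3 w 29.6 gf 0.0 F [ 0.2  0.4 -0.1] t 22.9
```

```bash
python3 -m pendant '[[0.3,0,0,-1,0,0,-7.1],[0.3,0,0,-1,0,0,-7.1],[0.3,0,0,-1,0,0,-7.1],[0.3,0,0,0,0,0,-7.1],[0.3,0,0,0,0,0,-7.1]]'>/dev/null
python3 -m pendant '[[0.3,0,0,0,0,0,-7.1],[0.3,0,0,0,0,0,-7.1],[0.3,0,0,0,0,0,-7.1],[0.3,0,0,0,0,0,-7.1],[0.3,0,0,0,0,0,-7.1]]'>/dev/null
python3 -m pendant '[[0.3,0,0,0,0,0,-7],[0.3,0,0,0,0,0,-7],[0.3,0.62,3.3,0,0,0,0],[0.3,0.62,3.3,0,0,0,0],[0.3,0.62,3.3,0,0,0,0]]'>/dev/null
python3 -m pendant '[[0.3,0.62,3.3,0,0,0,0],[0.3,0.62,3.3,0,0,0,0],[0.3,0.62,3.3,0,0,0,0],[0.3,0.62,3.3,0,0,0,0],[0.3,0.62,3.3,0,0,0,0]]'>/dev/null
python3 -m pendant '[[0.3,0.62,3.3,0,0,0,0],[0.3,0.62,3.3,0,0,0,0],[0.3,0.62,3.3,0,0,0,0],[0.3,0,0,0,0,0,0],[0.3,0,0,0,0,0,0]]'
python3 - <<'E'
from h import *
c=shot('wrist'); W=pts(c); comps(W,10,40,(370,660),(140,500))
g2(550.5,407.3,17,87.1)
E
```

```text
clock: 24.97
eef_pos: [553.4, 377.6, 162.4]
tcp_rot: [-0.001, 0.022, 1.0, -0.0]
contact_force: [-0.8, -0.9, -0.3]
width: 29.6
grip_force: 0.0
2534 c [426.5 351.3] size [14.2 89.5] long 8.3 mean [425.3 351.5  24. ] zmed 24.1 px(uv) [279.  64.]
1645 c [429.1 395. ] size [28.1 28.3] long -56.9 mean [429.6 394.8  27. ] zmed 27.2 px(uv) [338.  67.]
1680 c [436.1 272.2] size [28.2 28.6] long 81.1 mean [436.5 273.7  26.5] zmed 27.0 px(uv) [176.  85.]
2898 c [550.3 408.2] size [ 14.2 157.6] long -3.0 mean [537.4 408.2  24.1] zmed 24.2 px(uv) [358. 209.]
2960 c [610.8 483.2] size [33.5 77.6] long -0.0 mean [610.5 486.   31.1] zmed 35.3 px(uv) [450. 291.]
TURN z 0.2 then shift [ 0.54  3.23 14.56] | at [554.6 375.1 162.6] yaw 87.3 j7 0.96 w 30.0 gf 0.0 F [-0.2 -0.7 -0.1] t 25.0
```

```bash
python3 -m pendant '[[0.3,0.45,3.3,0,0,0,0.2],[0.3,0,0,3,0,0,0],[0.3,0,0,3,0,0,0],[0.3,0,0,3,0,0,0],[0.3,0,0,2.5,0,0,0]]'>/dev/null
python3 -m pendant '[[0.3,0,0,1,0,0,0],[0.3,0,0,0,0,0,0],[0.3,0,0,0,0,0,0],[0.3,0,0,0,0,0,0]]'
python3 -c "
from h import *
g2(550.4,407.8,17,87.1)"
```

```text
clock: 25.77
eef_pos: [554.1, 408.3, 41.2]
tcp_rot: [0.001, 0.026, 1.0, 0.001]
contact_force: [-0.0, 0.2, 0.4]
width: 29.9
grip_force: 0.0
TURN z -0.1 then shift [ 0.37 -0.08  2.42] | at [554.1 408.3  41.2] yaw 87.0 j7 0.94 w 29.9 gf 0.0 F [-0.   0.2  0.4] t 25.8
```

```bash
python3 -m pendant '[[0.3,0.35,-0.05,1.2,0,0,0],[0.3,0,0,1.2,0,0,0],[0.3,0,0,0,0,0,0],[1,0,0,0,0,0,0],[1,0,0,0,0,0,0]]'
python3 -m pendant '[[1,0,0,0,0,0,0],[1,0,0,0,0,0,0],[1,0,0,-1,0,0,0],[1,0,0,-2,0,0,0],[1,0,0,-3,0,0,0]]'
python3 -m pendant '[[1,0,0,-3,0,0,0],[1,0,0,-3.5,0,0,0],[1,0,0,0,0,0,0],[1,0,0,0,0,0,0]]'
python3 -c "
from h import *
g2(515.5,-25,145,2)"
```

```text
clock: 26.18
eef_pos: [549.0, 408.0, 15.2]
tcp_rot: [-0.0, 0.026, 1.0, -0.0]
contact_force: [0.4, 0.7, 0.1]
width: 12.6
grip_force: 58.5
clock: 26.6
eef_pos: [547.5, 406.7, 73.9]
tcp_rot: [-0.002, 0.026, 1.0, -0.002]
contact_force: [0.3, 1.0, -1.3]
width: 12.3
grip_force: 58.5
clock: 26.93
eef_pos: [550.7, 409.0, 144.2]
tcp_rot: [0.002, 0.026, 1.0, 0.002]
contact_force: [-1.1, -0.3, -1.0]
width: 12.6
grip_force: 58.6
TURN z 85.0 then shift [-43.25  -5.03  -0.28] | at [550.7 409.  144.2] yaw 87.0 j7 0.92 w 12.6 gf 58.6 F [-1.1 -0.3 -1. ] t 26.9
```

```bash
python3 -m pendant '[[1,0,0,0,0,0,7.1],[1,0,0,0,0,0,7.1],[1,0,0,0,0,0,7.1],[1,0,0,0,0,0,7.1],[1,0,0,0,0,0,7.1]]'>/dev/null
python3 -m pendant '[[1,0,0,0,0,0,7.1],[1,0,0,0,0,0,7.1],[1,0,0,0,0,0,7.1],[1,0,0,0,0,0,7.1],[1,0,0,0,0,0,7.1]]'>/dev/null
python3 -m pendant '[[1,0,0,0,0,0,7],[1,0,0,0,0,0,7],[1,-3.33,-0.39,0,0,0,0],[1,-3.33,-0.39,0,0,0,0],[1,-3.33,-0.39,0,0,0,0]]'>/dev/null
python3 -m pendant '[[1,-3.33,-0.39,0,0,0,0],[1,-3.33,-0.39,0,0,0,0],[1,-3.33,-0.39,0,0,0,0],[1,-3.33,-0.39,0,0,0,0],[1,-3.33,-0.39,0,0,0,0]]'>/dev/null
python3 -m pendant '[[1,-3.33,-0.39,0,0,0,0],[1,-3.33,-0.39,0,0,0,0],[1,-3.33,-0.39,0,0,0,0],[1,-3.33,-0.39,0,0,0,0],[1,-3.33,-0.39,0,0,0,0]]'>/dev/null
python3 -m pendant '[[1,0,0,0,0,0,0],[1,0,0,0,0,0,0],[1,0,0,0,0,0,0]]'
python3 -c "
from h import *
g2(515.5,-25,38,2)
W=pts(shot('wrist')); comps(W,80,150,(350,700),(-200,200))"
```

```text
clock: 29.27
eef_pos: [513.2, -25.9, 139.8]
tcp_rot: [-0.001, 0.694, 0.72, -0.0]
contact_force: [-0.7, 1.0, -0.4]
width: 12.5
grip_force: 58.7
TURN z 0.0 then shift [ 0.08  0.24 10.18] | at [513.2 -25.9 139.8] yaw 2.0 j7 0.33 w 12.5 gf 58.7 F [-0.7  1.  -0.4] t 29.3
9226 c [510.4  -8.1] size [ 38.9 118.1] long -77.2 mean [512.1  -2.  148.7] zmed 149.1 px(uv) [321. 259.]
```

```bash
python3 -m pendant '[[1,0.08,0.24,2,0,0,0],[1,0,0,3,0,0,0],[1,0,0,2.8,0,0,0],[1,0,0,0,0,0,0],[1,0,0,0,0,0,0]]'
python3 -m pendant '[[1,0,0,0.5,0,0,0],[1,0,0,0,0,0,0],[1,0,0,0,0,0,0]]'
python3 -c "
from h import *
g2(515.5,-25,38,2)"
```

```text
clock: 29.73
eef_pos: [515.1, -24.5, 61.3]
tcp_rot: [-0.001, 0.694, 0.72, -0.001]
contact_force: [0.3, -0.3, -1.3]
width: 12.4
grip_force: 58.7
clock: 29.98
eef_pos: [517.0, -25.3, 58.4]
tcp_rot: [0.001, 0.694, 0.72, 0.001]
contact_force: [0.4, 0.3, -1.8]
width: 12.7
grip_force: 58.8
TURN z 0.1 then shift [ 0.03 -0.15  2.04] | at [517.  -25.3  58.4] yaw 2.1 j7 0.43 w 12.7 gf 58.8 F [ 0.4  0.3 -1.8] t 30.0
```

```bash
python3 -m pendant '[[1,0,-0.1,1,0,0,0],[1,0,0,1,0,0,0],[1,0,0,0.1,0,0,0],[1,0,0,0,0,0,0],[1,0,0,0,0,0,0]]'
python3 -m pendant '[[0.6,0,0,0,0,0,0],[0.5,0,0,0,0,0,0],[0.5,0,0,0,0,0,0]]'
python3 -m pendant '[[0.5,0,0,-1,0,0,0],[0.5,0,0,-2,0,0,0],[0.5,0,0,-3,0,0,0],[0.5,0,0,-3.5,0,0,0],[0.5,0,0,0,0,0,0]]'
python3 - <<'E'
from h import *
c=shot('wrist','w6.png'); W=pts(c); comps(W,27,60,(480,634),(-105,59))
W=pts(shot('top')); comps(W,12,40,(370,660),(140,440),20)
g2(423,349.5,150,98.5)
E
```

```text
clock: 30.4
eef_pos: [514.9, -25.6, 35.9]
tcp_rot: [-0.0, 0.695, 0.719, -0.0]
contact_force: [-0.8, -0.8, -1.6]
width: 12.0
grip_force: 58.8
clock: 30.65
eef_pos: [515.1, -25.8, 36.2]
tcp_rot: [0.0, 0.695, 0.719, -0.0]
contact_force: [0.5, -0.1, 0.5]
width: 21.5
grip_force: 0.0
clock: 31.07
eef_pos: [518.7, -26.3, 137.2]
tcp_rot: [0.003, 0.695, 0.719, 0.004]
contact_force: [0.3, -0.0, -1.0]
width: 21.4
grip_force: 0.0
3077 c [593.4  -2.5] size [ 77.7 126.1] long -87.7 mean [573.8 -17.5  39.8] zmed 42.5 px(uv) [396. 233.]
2694 c [613.2   8.2] size [24.8 95.8] long -87.6 mean [607.9  10.9  34.2] zmed 34.9 px(uv) [447. 195.]
4220 c [515.  -26.8] size [ 14.  156.3] long -87.9 mean [515.  -20.   45.1] zmed 45.1 px(uv) [315. 235.]
187 c [423.3 349.1] size [14.5 95. ] long 7.9 mean [423.5 348.7  25.2] zmed 25.3 px(uv) [227. 289.]
104 c [436.1 270.1] size [27.  27.6] long -10.0 mean [436.  269.6  28.2] zmed 28.6 px(uv) [255. 285.]
108 c [429.  393.1] size [27.5 28.2] long -57.0 mean [429.3 392.4  27.8] zmed 28.1 px(uv) [211. 287.]
TURN z 83.5 then shift [ -3.66 -38.45  -1.68] | at [516.1 -25.4 133.2] yaw 2.0 j7 0.35 w 21.4 gf 0.0 F [ 0.  -0.   0.1] t 31.2
```

```bash
python3 -m pendant '[[0.05,0,0,0,0,0,-6.2],[0.05,0,0,0,0,0,-6.2],[0.05,0,0,0,0,0,-6.2],[0.05,0,0,0,0,0,-6.2],[0.05,0,0,0,0,0,-6.2]]'
python3 -c "
from h import *
g2(429,380,135,33)"
```

```text
clock: 31.58
eef_pos: [514.1, -25.5, 130.3]
tcp_rot: [-0.001, 0.475, 0.88, -0.001]
contact_force: [-0.3, -0.2, -0.2]
width: 40.4
grip_force: 0.0
TURN z 0.3 then shift [38.64 14.95 -0.46] | at [514.1 -25.5 130.3] yaw 33.3 j7 0.81 w 40.4 gf 0.0 F [-0.3 -0.2 -0.2] t 31.6
```

```bash
python3 -m pendant '[[0.05,3.22,1.25,-0.1,0,0,0],[0.05,3.22,1.25,-0.1,0,0,0],[0.05,3.22,1.25,-0.1,0,0,0],[0.05,3.22,1.25,-0.1,0,0,0],[0.05,3.22,1.25,-0.1,0,0,0]]'>/dev/null
python3 -m pendant '[[0.05,3.22,1.25,0,0,0,0],[0.05,3.22,1.25,0,0,0,0],[0.05,3.22,1.25,0,0,0,0],[0.05,3.22,1.25,0,0,0,0],[0.05,3.22,1.25,0,0,0,0]]'>/dev/null
python3 -m pendant '[[0.05,3.22,1.25,0,0,0,0],[0.05,3.22,1.25,0,0,0,0],[0.05,0,0,0,0,0,0],[0.05,0,0,0,0,0,0],[0.05,0,0,0,0,0,0]]'
python3 - <<'E'
from h import *
c=shot('wrist','w7.png'); W=pts(c); comps(W,10,40,(370,500),(240,500))
g2(429.1,394.5,17,33.2)
E
```

```text
clock: 32.83
eef_pos: [429.7, 379.0, 135.2]
tcp_rot: [-0.0, 0.477, 0.879, -0.001]
contact_force: [0.3, -0.8, -0.1]
width: 40.3
grip_force: 0.0
1411 c [428.4 395.3] size [27.6 28. ] long 32.6 mean [427.7 396.   26.8] zmed 27.1 px(uv) [332. 220.]
2380 c [422.6 351.1] size [14.4 95.8] long 8.2 mean [421.4 352.1  23.3] zmed 24.0 px(uv) [294. 261.]
107 c [449.3 278.5] size [ 5.9 16.1] long -70.6 mean [447.8 281.1  24.9] zmed 26.1 px(uv) [277. 345.]
TURN z -0.3 then shift [ 1.42  0.81 11.85] | at [430.2 378.4 135.5] yaw 32.9 j7 0.0 w 40.7 gf 0.0 F [-0.  -0.5  0.6] t 32.9
```

View pics/w7.png

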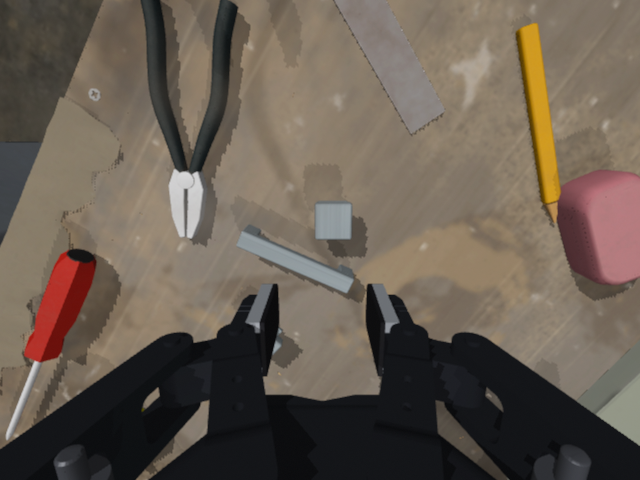

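View: knob at (333,220), aligned with the fingers; short pull beside it clear of the left finger. Descending.

```bash
python3 -m pendant '[[0.05,1.48,0.78,0,0,0,0],[0.05,0,0,3,0,0,0],[0.05,0,0,3,0,0,0],[0.05,0,0,3,0,0,0],[0.05,0,0,0,0,0,0]]'>/dev/null
python3 -m pendant '[[0.05,0,0,0,0,0,0],[0.05,0,0,0,0,0,0]]'
python3 -c "
from h import *
g2(428.7,395,19,32.8)"
```

```text
clock: 33.47
eef_pos: [429.9, 397.0, 47.6]
tcp_rot: [0.0, 0.477, 0.879, 0.001]
contact_force: [-0.5, 0.0, -0.2]
width: 40.5
grip_force: 0.0
TURN z 0.2 then shift [-0.11 -0.21  2.86] | at [429.9 397.   47.6] yaw 33.0 j7 0.03 w 40.5 gf 0.0 F [-0.5  0.  -0.2] t 33.5
```

```bash
python3 -m pendant '[[0.05,-0.1,-0.2,1.4,0,0,0],[0.05,0,0,1.4,0,0,0],[0.05,0,0,0,0,0,0],[1,0,0,0,0,0,0],[1,0,0,0,0,0,0]]'
python3 -m pendant '[[1,0,0,0,0,0,0],[1,0,0,0,0,0,0],[1,0,0,-1,0,0,0],[1,0,0,-2,0,0,0],[1,0,0,-3,0,0,0]]'
python3 -m pendant '[[1,0,0,-3,0,0,0],[1,0,0,-3.5,0,0,0],[1,0,0,0,0,0,0],[1,0,0,0,0,0,0]]'
python3 -c "
from h import *
g2(619.4,-78.8,145,92)"
```

```text
clock: 33.88
eef_pos: [428.2, 395.3, 19.3]
tcp_rot: [0.0, 0.477, 0.879, 0.001]
contact_force: [0.0, 0.2, -0.5]
width: 26.7
grip_force: 59.0
clock: 34.3
eef_pos: [426.3, 393.5, 77.5]
tcp_rot: [-0.0, 0.477, 0.879, -0.002]
contact_force: [0.5, 0.3, -0.6]
width: 26.5
grip_force: 59.1
clock: 34.63
eef_pos: [428.6, 395.9, 146.2]
tcp_rot: [0.0, 0.477, 0.879, 0.003]
contact_force: [0.5, -0.9, -1.6]
width: 26.2
grip_force: 59.2
TURN z -59.0 then shift [-1.741e+01 -4.811e+01 -2.000e-02] | at [428.6 395.9 146.2] yaw 33.0 j7 -0.02 w 26.2 gf 59.2 F [ 0.5 -0.9 -1.6] t 34.6
```

```bash
python3 -m pendant '[[1,0,0,0,0,0,-6.6],[1,0,0,0,0,0,-6.6],[1,0,0,0,0,0,-6.6],[1,0,0,0,0,0,-6.6],[1,0,0,0,0,0,-6.5]]'>/dev/null
python3 -m pendant '[[1,0,0,0,0,0,-6.5],[1,0,0,0,0,0,-6.5],[1,0,0,0,0,0,-6.5],[1,0,0,0,0,0,-6.5],[1,-1.24,-3.44,0,0,0,0]]'>/dev/null
python3 -m pendant '[[1,-1.24,-3.44,0,0,0,0],[1,-1.24,-3.44,0,0,0,0],[1,-1.24,-3.44,0,0,0,0],[1,-1.24,-3.44,0,0,0,0],[1,-1.24,-3.44,0,0,0,0]]'>/dev/null
python3 -m pendant '[[1,-1.24,-3.44,0,0,0,0],[1,-1.24,-3.44,0,0,0,0],[1,-1.24,-3.44,0,0,0,0],[1,-1.24,-3.44,0,0,0,0],[1,-1.24,-3.44,0,0,0,0]]'>/dev/null
python3 -m pendant '[[1,-1.24,-3.44,0,0,0,0],[1,-1.24,-3.44,0,0,0,0],[1,-1.24,-3.44,0,0,0,0],[1,0,0,0,0,0,0],[1,0,0,0,0,0,0]]'>/dev/null
python3 -m pendant '[[1,0,0,0,0,0,0],[1,0,0,0,0,0,0]]'
python3 -c "
from h import *
g2(619.4,-78.8,41,92)"
```

```text
clock: 36.88
eef_pos: [616.5, -78.7, 142.4]
tcp_rot: [-0.001, -0.018, 1.0, 0.001]
contact_force: [0.4, 0.5, -0.4]
width: 26.5
grip_force: 59.3
TURN z 0.0 then shift [-0.31 -0.03 10.14] | at [616.5 -78.7 142.4] yaw 92.0 j7 1.81 w 26.5 gf 59.3 F [ 0.4  0.5 -0.4] t 36.9
```

```bash
python3 -m pendant '[[1,-0.3,0,2,0,0,0],[1,0,0,3,0,0,0],[1,0,0,2.5,0,0,0],[1,0,0,0,0,0,0],[1,0,0,0,0,0,0]]'
python3 -m pendant '[[1,0,0,0,0,0,0],[1,0,0,0,0,0,0]]'
python3 -c "
from h import *
g2(619.4,-78.8,41,92)"
```

```text
clock: 37.3
eef_pos: [619.1, -78.9, 67.2]
tcp_rot: [-0.002, -0.018, 1.0, 0.0]
contact_force: [0.4, 0.2, -0.1]
width: 26.5
grip_force: 59.3
clock: 37.47
eef_pos: [621.7, -80.2, 70.3]
tcp_rot: [0.002, -0.017, 1.0, -0.0]
contact_force: [-0.0, -0.6, 0.2]
width: 26.8
grip_force: 59.3
TURN z -0.0 then shift [0.23 0.15 2.93] | at [621.7 -80.2  70.3] yaw 92.0 j7 1.83 w 26.8 gf 59.3 F [-0.  -0.6  0.2] t 37.5
```

```bash
python3 -m pendant '[[1,0.2,0.13,1.2,0,0,0],[1,0,0,1.2,0,0,0],[1,0,0,0,0,0,0],[1,0,0,0,0,0,0]]'
python3 -m pendant '[[1,0,0,0.4,0,0,0],[1,0,0,0,0,0,0],[1,0,0,0,0,0,0],[1,0,0,0,0,0,0]]'
```

```text
clock: 37.8
eef_pos: [617.3, -79.2, 43.2]
tcp_rot: [-0.001, -0.017, 1.0, 0.0]
contact_force: [0.1, 1.0, -0.4]
width: 26.2
grip_force: 59.3
clock: 38.13
eef_pos: [618.3, -79.4, 40.4]
tcp_rot: [0.0, -0.017, 1.0, -0.0]
contact_force: [0.0, -1.1, -0.7]
width: 26.8
grip_force: 59.4
```

```bash
python3 -m pendant '[[0.32,0,0,0,0,0,0],[0.32,0,0,0,0,0,0],[0.32,0,0,0,0,0,0],[0.3,0,0,-0.5,0,0,0],[0.3,0,0,-1,0,0,0]]'
python3 -m pendant '[[0.1,0,0,-2,0,0,0],[0.1,0,0,-3,0,0,0],[0.1,0,0,-3.5,0,0,0],[0.1,0,0,0,0,0,0],[0.1,0,0,0,0,0,0]]'
python3 - <<'E'
from h import *
c=shot('wrist'); W=pts(c); comps(W,44.5,70,(565,636),(-105,-52),20)
W=pts(shot('top')); comps(W,12,40,(370,660),(140,440),20); comps(W,44.5,70,(565,636),(-105,-52),3)
g2(436,255,140,80)
E
```

```text
clock: 38.55
eef_pos: [617.4, -79.2, 54.8]
tcp_rot: [-0.001, -0.017, 1.0, 0.0]
contact_force: [-0.6, -1.1, -0.3]
width: 29.7
grip_force: 0.0
clock: 38.97
eef_pos: [620.1, -79.6, 143.8]
tcp_rot: [0.003, -0.017, 1.0, -0.0]
contact_force: [0.1, 0.4, -0.3]
width: 38.1
grip_force: 0.0
1460 c [618.8 -79.5] size [28.  28.7] long 1.9 mean [618.  -79.6  48. ] zmed 48.1 px(uv) [322. 241.]
189 c [423.2 349.1] size [15.2 95.2] long 8.1 mean [423.2 348.7  25.1] zmed 25.1 px(uv) [227. 289.]
104 c [436.  270.2] size [27.3 27.6] long -9.8 mean [436.  269.6  28.1] zmed 28.6 px(uv) [255. 285.]
58 c [612.7 -80.5] size [16.8 28. ] long 88.8 mean [611.6 -79.9  50.1] zmed 49.9 px(uv) [382. 221.]
TURN z 11.9 then shift [23.72 29.75  0.06] | at [617.9 -79.2 140.5] yaw 91.9 j7 1.81 w 38.3 gf 0.0 F [-0.6  0.8 -0.5] t 39.1
```

```bash
python3 -m pendant '[[0.1,0,0,0,0,0,5.6],[0.1,0,0,0,0,0,5.5],[0.1,2.17,2.77,0,0,0,0],[0.1,2.17,2.77,0,0,0,0],[0.1,2.17,2.77,0,0,0,0]]'>/dev/null
python3 -m pendant '[[0.1,2.17,2.77,0,0,0,0],[0.1,2.17,2.77,0,0,0,0],[0.1,2.17,2.77,0,0,0,0],[0.1,2.17,2.77,0,0,0,0],[0.1,2.17,2.77,0,0,0,0]]'>/dev/null
python3 -m pendant '[[0.1,2.17,2.77,0,0,0,0],[0.1,2.17,2.77,0,0,0,0],[0.1,2.17,2.77,0,0,0,0],[0.1,0,0,0,0,0,0],[0.1,0,0,0,0,0,0]]'>/dev/null
python3 -m pendant '[[0.1,0,0,0,0,0,0]]'
python3 - <<'E'
from h import *
c=shot('wrist'); W=pts(c); comps(W,10,40,(370,500),(200,500))
g2(436.1,272,19,81)
E
```

```text
clock: 40.4
eef_pos: [430.8, 258.7, 139.5]
tcp_rot: [-0.001, 0.08, 0.997, -0.001]
contact_force: [0.2, -1.0, 0.0]
width: 38.6
grip_force: 0.0
2587 c [422.8 350.8] size [14.7 95.8] long 8.2 mean [419.8 349.4  23.6] zmed 24.1 px(uv) [438. 205.]
1322 c [435.9 271.9] size [27.9 28.4] long -9.1 mean [434.7 271.8  26.8] zmed 27.1 px(uv) [340. 241.]
TURN z -0.3 then shift [-0.26  1.47 12.06] | at [431.4 258.1 139.6] yaw 80.7 j7 0.9 w 38.8 gf 0.0 F [ 0.9  0.2 -0.7] t 40.5
```

```bash
python3 -m pendant '[[0.1,-0.26,1.45,0,0,0,0],[0.1,0,0,3,0,0,0],[0.1,0,0,3,0,0,0],[0.1,0,0,3,0,0,0],[0.1,0,0,0,0,0,0]]'>/dev/null
python3 -m pendant '[[0.1,0,0,0,0,0,0],[0.1,0,0,0,0,0,0]]'
python3 -c "
from h import *
g2(436,272,19,80.9)"
```

```text
clock: 41.03
eef_pos: [437.3, 272.8, 51.3]
tcp_rot: [0.001, 0.081, 0.997, 0.0]
contact_force: [0.3, -0.9, 0.8]
width: 38.3
grip_force: 0.0
TURN z -0.2 then shift [ 0.12 -0.1   3.23] | at [437.3 272.8  51.3] yaw 80.7 j7 0.93 w 38.3 gf 0.0 F [ 0.3 -0.9  0.8] t 41.0
```

```bash
python3 -m pendant '[[0.1,0.1,-0.1,1.6,0,0,0],[0.1,0,0,1.6,0,0,0],[0.1,0,0,0,0,0,0],[1,0,0,0,0,0,0],[1,0,0,0,0,0,0]]'
python3 -m pendant '[[1,0,0,0,0,0,0],[1,0,0,0,0,0,0],[1,0,0,-1,0,0,0],[1,0,0,-2,0,0,0],[1,0,0,-3,0,0,0]]'
python3 -m pendant '[[1,0,0,-3,0,0,0],[1,0,0,-3.5,0,0,0],[1,0,0,0,0,0,0],[1,0,0,0,0,0,0]]'
python3 -c "
from h import *
g2(583.2,-80,145,92)"
```

```text
clock: 41.45
eef_pos: [436.1, 273.1, 20.1]
tcp_rot: [0.001, 0.08, 0.997, 0.001]
contact_force: [-0.6, 0.3, -0.6]
width: 26.6
grip_force: 59.3
clock: 41.87
eef_pos: [433.5, 271.6, 77.9]
tcp_rot: [-0.002, 0.08, 0.997, -0.001]
contact_force: [0.9, 0.3, -0.3]
width: 26.2
grip_force: 59.3
clock: 42.2
eef_pos: [436.0, 273.6, 146.0]
tcp_rot: [0.002, 0.08, 0.997, 0.002]
contact_force: [0.2, -0.3, -1.8]
width: 26.2
grip_force: 59.3
TURN z -11.2 then shift [-13.48 -35.85   0.04] | at [436.  273.6 146. ] yaw 80.8 j7 0.89 w 26.2 gf 59.3 F [ 0.2 -0.3 -1.8] t 42.2
```

```bash
python3 -m pendant '[[1,0,0,0,0,0,-5.6],[1,0,0,0,0,0,-5.6],[1,-1.22,-3.26,0,0,0,0],[1,-1.22,-3.26,0,0,0,0],[1,-1.22,-3.26,0,0,0,0]]'>/dev/null
python3 -m pendant '[[1,-1.22,-3.26,0,0,0,0],[1,-1.22,-3.26,0,0,0,0],[1,-1.22,-3.26,0,0,0,0],[1,-1.22,-3.26,0,0,0,0],[1,-1.22,-3.26,0,0,0,0]]'>/dev/null
python3 -m pendant '[[1,-1.22,-3.26,0,0,0,0],[1,-1.22,-3.26,0,0,0,0],[1,-1.22,-3.26,0,0,0,0],[1,0,0,0,0,0,0],[1,0,0,0,0,0,0]]'>/dev/null
python3 -m pendant '[[1,0,0,0,0,0,0],[1,0,0,0,0,0,0]]'
python3 -c "
from h import *
g2(583.2,-80,68,92)"
```

```text
clock: 43.62
eef_pos: [580.8, -79.4, 142.4]
tcp_rot: [-0.001, -0.019, 1.0, 0.001]
contact_force: [-0.4, 0.1, -0.9]
width: 26.1
grip_force: 59.3
TURN z 0.1 then shift [-0.25 -0.08  7.44] | at [580.8 -79.4 142.4] yaw 92.1 j7 1.83 w 26.1 gf 59.3 F [-0.4  0.1 -0.9] t 43.6
```

```bash
python3 -m pendant '[[1,-0.25,-0.05,2,0,0,0],[1,0,0,3,0,0,0],[1,0,0,2.4,0,0,0],[1,0,0,0,0,0,0],[1,0,0,0,0,0,0]]' >/dev/null
python3 -m pendant '[[1,0,0,0,0,0,0],[1,0,0,0,0,0,0]]'
python3 -c "
from h import *
g2(583.2,-80,42,92)"
```

```text
clock: 44.2
eef_pos: [585.5, -81.1, 71.1]
tcp_rot: [0.001, -0.018, 1.0, -0.0]
contact_force: [0.1, -0.3, 0.6]
width: 26.4
grip_force: 59.3
TURN z 0.1 then shift [0.23 0.12 2.91] | at [585.5 -81.1  71.1] yaw 92.1 j7 1.86 w 26.4 gf 59.3 F [ 0.1 -0.3  0.6] t 44.2
```

```bash
python3 -m pendant '[[1,0.2,0.1,1.3,0,0,0],[1,0,0,1.4,0,0,0],[1,0,0,0,0,0,0],[1,0,0,0,0,0,0]]' >/dev/null
python3 -m pendant '[[1,0,0,0,0,0,0],[1,0,0,0,0,0,0]]'
```

```text
clock: 44.7
eef_pos: [582.6, -80.6, 42.8]
tcp_rot: [0.0, -0.018, 1.0, -0.0]
contact_force: [1.2, -0.1, -0.1]
width: 26.4
grip_force: 59.4
```

```bash
python3 -m pendant '[[1,0,0,0.2,0,0,0],[1,0,0,0,0,0,0],[1,0,0,0,0,0,0]]'
python3 -m pendant '[[0.32,0,0,0,0,0,0],[0.32,0,0,0,0,0,0],[0.32,0,0,0,0,0,0],[0.3,0,0,-0.5,0,0,0],[0.3,0,0,-1,0,0,0]]'
python3 -m pendant '[[0.3,0,0,-2,0,0,0],[0.3,0,0,-3,0,0,0],[0.3,0,0,-3.5,0,0,0],[0.3,0,0,0,0,0,0],[0.3,0,0,0,0,0,0]]'
python3 - <<'E'
from h import *
c=shot('wrist'); W=pts(c); comps(W,44.5,70,(565,636),(-105,-52),20)
W=pts(shot('top')); comps(W,12,40,(370,660),(140,440),20)
g2(422.9,338,140,98.2)
E
```

```text
clock: 44.95
eef_pos: [582.8, -80.6, 40.9]
tcp_rot: [0.001, -0.018, 1.0, -0.0]
contact_force: [-0.1, 0.1, 3.8]
width: 26.7
grip_force: 59.7
clock: 45.37
eef_pos: [581.2, -80.4, 54.6]
tcp_rot: [-0.001, -0.018, 1.0, 0.0]
contact_force: [-1.2, -0.9, 0.2]
width: 29.9
grip_force: 0.0
clock: 45.78
eef_pos: [583.9, -80.7, 143.5]
tcp_rot: [0.003, -0.018, 1.0, -0.0]
contact_force: [-0.7, 0.5, -0.3]
width: 29.7
grip_force: 0.0
1445 c [583.1 -80.6] size [27.6 28.1] long 1.6 mean [582.5 -80.9  48. ] zmed 48.1 px(uv) [322. 242.]
1288 c [617.9 -79.6] size [27.7 28.2] long 3.0 mean [617.2 -79.5  48. ] zmed 48.1 px(uv) [322. 287.]
187 c [423.3 349.5] size [15.8 95. ] long 7.8 mean [423.5 348.7  25. ] zmed 25.2 px(uv) [227. 289.]
TURN z -6.2 then shift [ 9.77 43.67  0.06] | at [581.9 -80.3 140.5] yaw 92.0 j7 1.83 w 29.5 gf 0.0 F [-0.  -0.1  0.6] t 45.9
```

```bash
python3 -m pendant '[[0.3,0,0,0,0,0,-6.2],[0.3,0.75,3.36,0,0,0,0],[0.3,0.75,3.36,0,0,0,0],[0.3,0.75,3.36,0,0,0,0],[0.3,0.75,3.36,0,0,0,0]]'>/dev/null
python3 -m pendant '[[0.3,0.75,3.36,0,0,0,0],[0.3,0.75,3.36,0,0,0,0],[0.3,0.75,3.36,0,0,0,0],[0.3,0.75,3.36,0,0,0,0],[0.3,0.75,3.36,0,0,0,0]]'>/dev/null
python3 -m pendant '[[0.3,0.75,3.36,0,0,0,0],[0.3,0.75,3.36,0,0,0,0],[0.3,0.75,3.36,0,0,0,0],[0.3,0.75,3.36,0,0,0,0],[0.3,0,0,0,0,0,0]]'>/dev/null
python3 -m pendant '[[0.3,0,0,0,0,0,0],[0.3,0,0,0,0,0,0]]'
python3 - <<'E'
from h import *
c=shot('wrist'); W=pts(c); comps(W,10,40,(360,500),(200,500))
g2(422.8,351,22,98.2)
E
```

```text
clock: 47.3
eef_pos: [422.8, 336.7, 139.2]
tcp_rot: [-0.001, -0.072, 0.997, -0.001]
contact_force: [-0.1, 0.2, -0.1]
width: 30.1
grip_force: 0.0
2157 c [422.8 350.9] size [14.  95.5] long 8.2 mean [419.7 350.4  24. ] zmed 24.2 px(uv) [340. 236.]
TURN z -0.1 then shift [-0.17  1.5  11.74] | at [423.3 336.1 139.4] yaw 98.1 j7 1.05 w 30.0 gf 0.0 F [ 0.1 -1.2  0.3] t 47.4
```

```bash
python3 -m pendant '[[0.3,-0.17,1.5,0,0,0,0],[0.3,0,0,3,0,0,0],[0.3,0,0,3,0,0,0],[0.3,0,0,3,0,0,0],[0.3,0,0,0,0,0,0]]'>/dev/null
python3 -m pendant '[[0.3,0,0,0,0,0,0],[0.3,0,0,0,0,0,0]]'
python3 -c "
from h import *
g2(422.8,351,23,98.2)"
```

```text
clock: 47.93
eef_pos: [423.8, 353.3, 51.4]
tcp_rot: [0.001, -0.071, 0.997, 0.0]
contact_force: [0.5, 0.5, 1.2]
width: 29.9
grip_force: 0.0
TURN z -0.0 then shift [ 0.14 -0.21  2.84] | at [423.8 353.3  51.4] yaw 98.2 j7 1.05 w 29.9 gf 0.0 F [0.5 0.5 1.2] t 47.9
```

```bash
python3 -m pendant '[[0.3,0.1,-0.15,1.4,0,0,0],[0.3,0,0,1.35,0,0,0],[0.3,0,0,0,0,0,0],[0.3,0,0,0,0,0,0],[0.3,0,0,0,0,0,0]]'
python3 -m pendant '[[1,0,0,0,0,0,0],[1,0,0,0,0,0,0],[1,0,0,0,0,0,0],[1,0,0,0,0,0,0],[1,0,0,0,0,0,0]]'
python3 -m pendant '[[1,0,0,-1,0,0,0],[1,0,0,-2,0,0,0],[1,0,0,-3,0,0,0],[1,0,0,-3,0,0,0],[1,0,0,-3.2,0,0,0]]'
python3 -m pendant '[[1,0,0,0,0,0,0],[1,0,0,0,0,0,0],[1,0,0,0,0,0,0]]'
python3 -c "
from h import *
g2(583,9.5,145,2)
W=pts(shot('wrist')); comps(W,80,170,(300,600),(200,500))"
```

```text
clock: 48.35
eef_pos: [423.0, 352.1, 24.6]
tcp_rot: [0.001, -0.072, 0.997, 0.001]
contact_force: [0.1, 0.1, 0.2]
width: 29.7
grip_force: 0.0
clock: 48.77
eef_pos: [422.8, 352.0, 24.3]
tcp_rot: [0.001, -0.072, 0.997, 0.001]
contact_force: [0.1, -1.0, 6.9]
width: 11.8
grip_force: 58.8
clock: 49.18
eef_pos: [421.5, 350.9, 146.5]
tcp_rot: [-0.0, -0.072, 0.997, -0.0]
contact_force: [0.4, 0.5, -0.9]
width: 11.9
grip_force: 58.9
clock: 49.43
eef_pos: [421.6, 351.1, 145.0]
tcp_rot: [-0.0, -0.072, 0.997, 0.0]
contact_force: [-0.4, -0.2, -0.9]
width: 11.8
grip_force: 58.9
TURN z -83.8 then shift [ 34.7  -14.94  -0.  ] | at [421.6 351.1 145. ] yaw 98.2 j7 1.03 w 11.8 gf 58.9 F [-0.4 -0.2 -0.9] t 49.4
8165 c [420.7 352.1] size [38.1 95.5] long 21.9 mean [414.9 349.9 147.8] zmed 145.2 px(uv) [321. 295.]
```

```bash
python3 -m pendant '[[1,0,0,0,0,0,6.9],[1,0,0,0,0,0,6.9],[1,0,0,0,0,0,6.9],[1,0,0,0,0,0,6.9],[1,0,0,0,0,0,6.9]]'>/dev/null
python3 -m pendant '[[1,0,0,0,0,0,6.9],[1,0,0,0,0,0,6.9],[1,0,0,0,0,0,6.9],[1,0,0,0,0,0,6.9],[1,0,0,0,0,0,6.9]]'>/dev/null
python3 -m pendant '[[1,0,0,0,0,0,6.8],[1,0,0,0,0,0,6.8],[1,0,0,0,0,0,6.8],[1,0,0,0,0,0,6.8],[1,0,0,0,0,0,0]]'>/dev/null
python3 -m pendant '[[1,-3.15,1.36,0,0,0,0],[1,-3.15,1.36,0,0,0,0],[1,-3.15,1.36,0,0,0,0],[1,-3.15,1.36,0,0,0,0],[1,-3.15,1.36,0,0,0,0]]'>/dev/null
python3 -m pendant '[[1,-3.15,1.36,0,0,0,0],[1,-3.15,1.36,0,0,0,0],[1,-3.15,1.36,0,0,0,0],[1,-3.15,1.36,0,0,0,0],[1,-3.15,1.36,0,0,0,0]]'>/dev/null
python3 -m pendant '[[1,-3.15,1.36,0,0,0,0],[1,0,0,0,0,0,0],[1,0,0,0,0,0,0],[1,0,0,0,0,0,0],[1,0,0,0,0,0,0]]'
python3 - <<'E'
from h import *
g2(583,9.5,46,2)
c=shot('wrist','w8.png'); W=pts(c); comps(W,27,40.5,(562,634),(-42,63))
comps(W,100,143,(500,660),(-100,120))
E
```

```text
clock: 51.98
eef_pos: [582.9, 11.8, 144.0]
tcp_rot: [-0.001, 0.693, 0.721, -0.0]
contact_force: [0.4, 0.2, -1.2]
width: 11.7
grip_force: 58.9
TURN z 0.2 then shift [-0.24  0.02  9.8 ] | at [582.9  11.8 144. ] yaw 2.2 j7 0.28 w 11.7 gf 58.9 F [ 0.4  0.2 -1.2] t 52.0
1782 c [613.2   8.9] size [24.2 95.1] long -87.7 mean [608.9  18.7  34.6] zmed 35.0 px(uv) [357. 231.]
262 c [580.5  59.3] size [ 1.3 14. ] long 4.2 mean [580.5  59.5 133.4] zmed 134.2 px(uv) [321. 198.]
```

View pics/w8.png

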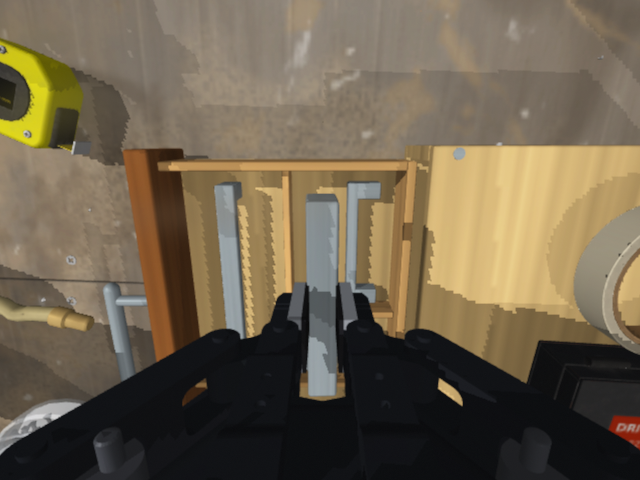

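The held pull (u 305–338) is level and squarely over the short bay; long pull and first short pull are in place. Lowering.

```bash
python3 -m pendant '[[1,-0.2,0,2,0,0,0],[1,0,0,3,0,0,0],[1,0,0,2.4,0,0,0],[1,0,0,0,0,0,0],[1,0,0,0,0,0,0]]' >/dev/null
python3 -m pendant '[[1,0,0,0,0,0,0],[1,0,0,0,0,0,0]]'
python3 -c "
from h import *
g2(583,9.5,46,2)"
```

```text
clock: 52.62
eef_pos: [585.0, 8.7, 72.5]
tcp_rot: [0.001, 0.694, 0.72, 0.001]
contact_force: [-1.1, -0.1, -1.0]
width: 11.7
grip_force: 58.9
TURN z 0.1 then shift [ 0.09 -0.2   2.65] | at [585.    8.7  72.5] yaw 2.1 j7 0.34 w 11.7 gf 58.9 F [-1.1 -0.1 -1. ] t 52.6
```

```bash
python3 -m pendant '[[1,0,-0.15,1.2,0,0,0],[1,0,0,1.3,0,0,0],[1,0,0,0,0,0,0],[1,0,0,0,0,0,0],[1,0,0,0,0,0,0]]'
python3 -m pendant '[[1,0,0,0,0,0,0],[1,0,0,0,0,0,0]]'
```

```text
clock: 53.03
eef_pos: [581.8, 8.2, 45.1]
tcp_rot: [-0.0, 0.694, 0.719, -0.0]
contact_force: [0.3, -1.2, -0.8]
width: 11.9
grip_force: 59.9
clock: 53.2
eef_pos: [582.0, 8.2, 45.4]
tcp_rot: [-0.0, 0.695, 0.719, -0.0]
contact_force: [0.3, 0.1, -0.8]
width: 11.9
grip_force: 59.9
```

```bash
python3 -m pendant '[[0.64,0,0,0,0,0,0],[0.62,0,0,0,0,0,0],[0.62,0,0,0,0,0,0]]'
python3 -m pendant '[[0.62,0,0,-0.4,0,0,0],[0.62,0,0,-0.8,0,0,0],[0.62,0,0,-2,0,0,0],[0.62,0,0,-3,0,0,0],[0.62,0,0,-3,0,0,0]]'
python3 -m pendant '[[0.62,0,0,0,0,0,0],[0.62,0,0,0,0,0,0]]'
python3 - <<'E'
from h import *
c=shot('wrist','w9.png'); W=pts(c); comps(W,27,60,(562,634),(-42,60))
g2(400,-86,140,2)
W=pts(shot('top')); comps(W,8,45,(370,660),(140,440),20)
E
```

```text
clock: 53.45
eef_pos: [582.4, 8.2, 45.9]
tcp_rot: [0.0, 0.694, 0.72, 0.0]
contact_force: [-0.3, 0.0, -0.3]
width: 16.5
grip_force: 0.0
clock: 53.87
eef_pos: [581.7, 8.0, 138.9]
tcp_rot: [-0.0, 0.695, 0.719, -0.001]
contact_force: [1.4, 0.2, -0.1]
width: 16.0
grip_force: 0.0
clock: 54.03
eef_pos: [583.7, 8.4, 140.3]
tcp_rot: [0.001, 0.694, 0.72, 0.002]
contact_force: [0.7, 0.3, -0.3]
width: 16.1
grip_force: 0.0
2470 c [582.    8.3] size [14.  95.7] long -88.2 mean [582.   11.9  45. ] zmed 45.1 px(uv) [319. 240.]
1601 c [612.9  16.3] size [24.  80.3] long -87.9 mean [607.4  26.3  34.8] zmed 35.0 px(uv) [354. 218.]
203 c [619.4 -32.6] size [11.5 14.8] long 3.8 mean [620.2 -29.6  33.5] zmed 34.5 px(uv) [366. 289.]
TURN z 0.0 then shift [ -8.81 -18.58  -0.16] | at [582.6   8.6 138.8] yaw 2.0 j7 0.29 w 16.1 gf 0.0 F [ 0.1 -0.  -0.2] t 54.1
```

View pics/w9.png

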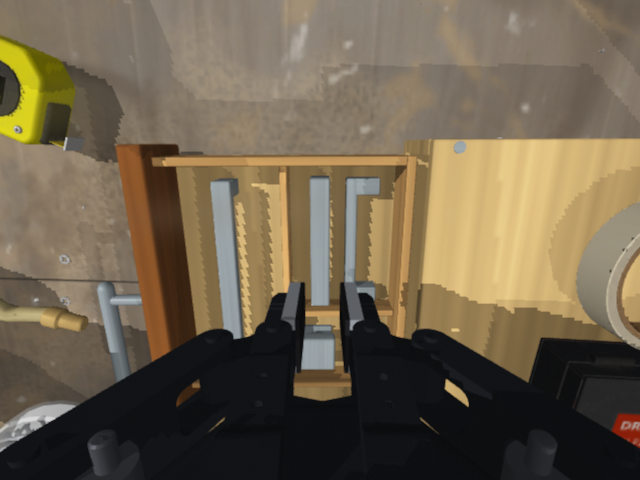

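All fittings are in their bays (second short pull upright at u 320, knobs at (317,345)). Now to the handle to shut the drawer.

```bash
python3 -m pendant '[[0.39,-1.86,-3,0,0,0,0],[0.39,-1.88,-3.1,0,0,0,0],[0.39,-1.88,-3.1,0,0,0,0],[0.39,-1.88,-3.1,0,0,0,0],[0.39,-1.88,-3.1,0,0,0,0]]'>/dev/null
python3 -m pendant '[[0.39,0,0,0,0,0,0],[0.39,0,0,0,0,0,0],[0.39,0,0,0,0,0,0]]'
python3 - <<'E'
from h import *
c=shot('wrist'); W=pts(c); comps(W,44,57,(405,450),(-160,0)); g2(427.5,-86,37,2)
E
```

```text
clock: 54.8
eef_pos: [432.0, -90.7, 137.5]
tcp_rot: [-0.0, 0.694, 0.72, -0.0]
contact_force: [0.5, 0.9, 0.5]
width: 26.2
grip_force: 0.0
3345 c [436.5 -88.4] size [ 28.9 129.8] long -88.8 mean [430.3 -82.1  52.3] zmed 52.5 px(uv) [320. 235.]
TURN z 0.1 then shift [ 0.46 -0.48 10.05] | at [432.5 -90.4 137.5] yaw 2.1 j7 0.45 w 26.0 gf 0.0 F [0.6 0.5 0.3] t 54.9
```

```bash
python3 -m pendant '[[0.39,0.4,-0.45,0,0,0,0],[0.39,0,0,2,0,0,0],[0.39,0,0,3,0,0,0],[0.39,0,0,0,0,0,0],[0.39,0,0,0,0,0,0]]'
python3 -m pendant '[[0.39,0,0,0,0,0,0]]'
```

```text
clock: 55.27
eef_pos: [426.1, -86.7, 86.9]
tcp_rot: [-0.001, 0.694, 0.72, -0.002]
contact_force: [0.1, -0.5, 1.1]
width: 25.9
grip_force: 0.0
clock: 55.35
eef_pos: [427.6, -87.1, 88.4]
tcp_rot: [0.0, 0.694, 0.72, -0.0]
contact_force: [0.2, -0.2, 1.1]
width: 26.1
grip_force: 0.0
```

```bash
python3 -m pendant '[[0.39,0,0,2.5,0,0,0],[0.39,0,0,2.5,0,0,0],[0.39,0,0,0,0,0,0],[0.39,0,0,0,0,0,0],[0.6,0,0,0,0,0,0]]'
python3 -m pendant '[[0.6,0,0,0,0,0,0],[0.6,0,0,0,0,0,0],[0.6,0,0.5,0,0,0,0],[0.6,0,0.8,0,0,0,0],[0.6,0,1,0,0,0,0]]'
python3 -m pendant '[[0.6,0,1,0,0,0,0],[0.6,0,1,0,0,0,0],[0.6,0,1,0,0,0,0],[0.6,0,1,0,0,0,0],[0.6,0,1,0,0,0,0]]'
python3 -m pendant '[[0.6,0,0,0,0,0,0]]'
```

```text
clock: 55.77
eef_pos: [428.1, -87.4, 39.3]
tcp_rot: [0.001, 0.695, 0.719, 0.001]
contact_force: [0.3, -0.6, 0.6]
width: 17.6
grip_force: 0.0
clock: 56.18
eef_pos: [448.5, -86.0, 38.0]
tcp_rot: [-0.002, 0.695, 0.719, -0.001]
contact_force: [-4.7, 0.3, 3.6]
width: 16.9
grip_force: 2.5
clock: 56.6
eef_pos: [500.8, -84.1, 37.7]
tcp_rot: [-0.0, 0.694, 0.72, -0.0]
contact_force: [-4.4, 1.9, 3.1]
width: 17.2
grip_force: 2.2
clock: 56.68
eef_pos: [503.7, -84.5, 38.1]
tcp_rot: [0.002, 0.694, 0.72, 0.001]
contact_force: [-0.2, -0.1, 0.5]
width: 16.9
grip_force: 0.0
```

```bash
python3 -m pendant '[[0.6,0,1,0,0,0,0],[0.6,0,1,0,0,0,0],[0.6,0,1,0,0,0,0],[0.6,0,1,0,0,0,0],[0.6,0,1,0,0,0,0]]'
python3 -m pendant '[[0.6,0,1,0,0,0,0],[0.6,0,1,0,0,0,0],[0.6,0,0.8,0,0,0,0],[0.6,0,0.5,0,0,0,0],[0.6,0,0.5,0,0,0,0]]'
python3 -m pendant '[[0.6,0,0.4,0,0,0,0],[0.6,0,0.4,0,0,0,0],[0.6,0,0.3,0,0,0,0],[0.6,0,0,0,0,0,0]]'
```

```text
clock: 57.1
eef_pos: [550.3, -82.8, 37.6]
tcp_rot: [-0.0, 0.695, 0.719, -0.0]
contact_force: [-4.0, 0.5, 2.0]
width: 17.0
grip_force: 2.3
clock: 57.52
eef_pos: [588.6, -81.3, 37.6]
tcp_rot: [-0.0, 0.694, 0.72, -0.0]
contact_force: [-4.3, 0.7, -0.1]
width: 17.0
grip_force: 1.9
clock: 57.85
eef_pos: [599.9, -80.9, 37.9]
tcp_rot: [0.001, 0.694, 0.72, 0.0]
contact_force: [-1.6, 0.1, -0.7]
width: 17.1
grip_force: 0.4
```

```bash
python3 -m pendant '[[0.6,0,0.3,0,0,0,0],[0.6,0,0.3,0,0,0,0],[0.6,0,0,0,0,0,0]]'
python3 -m pendant '[[0.6,0,0.3,0,0,0,0],[0.6,0,0.3,0,0,0,0],[0.6,0,0,0,0,0,0]]'
```

```text
clock: 58.1
eef_pos: [603.7, -80.8, 37.7]
tcp_rot: [-0.001, 0.695, 0.719, -0.001]
contact_force: [-7.4, 0.3, 3.5]
width: 17.1
grip_force: 3.5
clock: 58.35
eef_pos: [603.8, -80.8, 37.1]
tcp_rot: [-0.007, 0.695, 0.719, -0.004]
contact_force: [-22.2, 1.1, 17.1]
width: 17.1
grip_force: 11.0
```

```bash
python3 -m pendant '[[0.45,0,-0.5,0,0,0,0],[0.45,0,-0.3,0,0,0,0],[0.45,0,0,0,0,0,0]]'
python3 -m pendant '[[0.45,0,0,-1.5,0,0,0],[0.45,0,0,-3,0,0,0],[0.45,0,0,-3,0,0,0],[0.45,0,0,-3,0,0,0],[0.45,0,-3,-3,0,0,0]]'
python3 -m pendant '[[0.45,0,-3,0,0,0,0],[0.45,0,-3,0,0,0,0],[0.45,0,-3,0,0,0,0],[0.45,0,0,0,0,0,0],[0.45,0,0,0,0,0,0]]'
python3 - <<'E'
from h import *
c=shot('wrist','w10.png'); W=pts(c); comps(W,44,57.5,(560,640),(-160,0)); 
S=W[(W[...,2]>74)&(W[...,2]<80)&(W[...,1]>-130)&(W[...,1]<-40)]; print('unit top front x',np.percentile(S[:,0],1))
S=W[(W[...,2]>60)&(W[...,2]<70)&(W[...,1]>-130)&(W[...,1]<-40)&(W[...,0]<680)]; print('drawer front top',len(S),np.percentile(S[:,0],[2,98]) if len(S) else '')
W=pts(shot('top','top9.png')); comps(W,8,45,(370,660),(140,440),20); print(manip.sense()['clock'])
E
```

```text
clock: 58.6
eef_pos: [603.9, -81.0, 38.4]
tcp_rot: [0.001, 0.695, 0.719, 0.001]
contact_force: [0.5, 0.3, 0.3]
width: 23.6
grip_force: 0.0
clock: 59.02
eef_pos: [578.8, -81.4, 175.6]
tcp_rot: [0.004, 0.694, 0.72, 0.002]
contact_force: [0.6, 0.3, 2.0]
width: 23.3
grip_force: 0.0
clock: 59.43
eef_pos: [483.7, -85.1, 173.8]
tcp_rot: [0.001, 0.695, 0.719, 0.002]
contact_force: [-0.4, 0.4, 1.2]
width: 23.3
grip_force: 0.0
4882 c [615.1 -80.8] size [ 42.3 159.9] long -87.6 mean [615.2 -75.4  51.5] zmed 52.0 px(uv) [488. 227.]
unit top front x 650.3067538143315
drawer front top 2984 [633.62616136 651.66771532]
59.5333
```

View pics/w10.png

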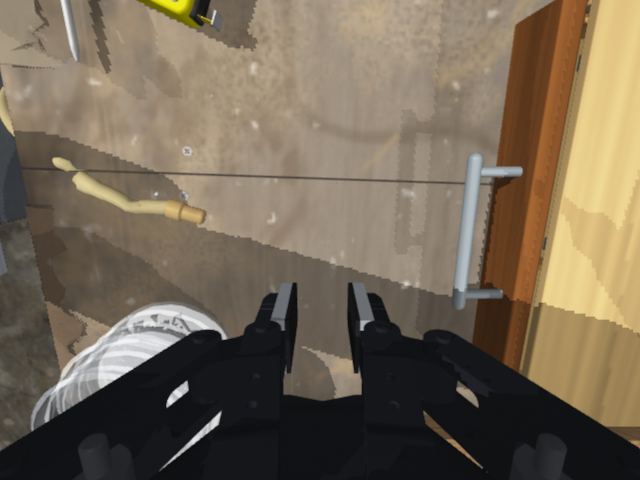

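View pics/top9.png

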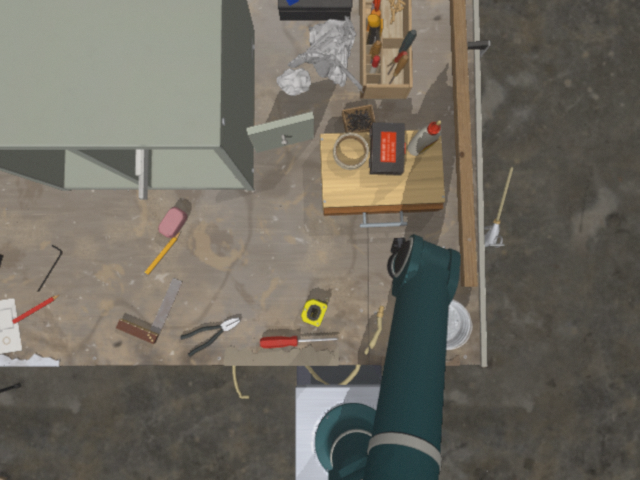

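The wrist view shows the drawer front flush with the unit (edge along u≈560–590) and the bar clear at (470,230). The top view shows the bench free of fittings, with the tape measure and pliers where they were.

```bash
python3 -c "
from cell import manip
print(manip.hand_in())"
```

```text
the job is handed in; nothing more can be done
None
```

The job is handed in at about 60 s: all six fittings found (one long pull, two short pulls, two knobs, one hinge) are in their bays and the drawer is shut, but one short pull tipped over on release and lies flat on its side instead of standing on its feet.

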